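Fetch the praline box from behind the display row

ROBOT

A 6-joint arm with a two-finger parallel gripper is mounted at the origin on a cart in front of the work surface, level with it; the furniture and walls round the work are solid. World frame = base frame: x ahead of the robot, y to its left, z up, the work surface at z = 0. Lengths are in m, angles in rad, forces in N, time in s.
With the tool pointing down it reaches from about 0.225 to 0.875 m from the base axis. Payload 3.4 kg.
Tool frame: the origin (TCP) lies at the very end of the fingers, on their centre line; the grasp point (between the pads) lies manip.hold_point_z behind it (manip.hold_point_z is the distance from the TCP to the grasp point, in m); x points along the fingers, y is the direction in which the jaws open and shut, and the axes are right-handed (so a half turn about x gives the same grasp; the last joint's range is limited). The gripper opens to 85 mm and grips with 20 to 120 N. Pads are 22 mm wide; open, the fingers measure 114 mm over their backs; the gripper's body (76 mm by 85 mm) begins 54 mm behind the grasp point. The pads swing forward as they close: fully open they stand 13 mm farther back than shut.
Start: joints at [1.099, 0.276, 1.505, -0, 1.361, -0.121], TCP at [0.198, 0.54, 0.231] pointing down, gripper open.
Joint ranges: [-2.89, 2.89], [-0.75, 2.08], [0.22, 2.7], [-1.18, 4.32], [0.11, 2.71], [-2.7, 2.7]. Speed limits (rad/s): [2.57, 2.57, 3.14, 3.14, 3.14, 3.14].

INTERFACE

Orientations are given as a unit quaternion [w, x, y, z].
In Python, from rig import manip gives the robot as it stands.
- The arm moves only by the tool step_arm, never from a script. Its argument "targets" is a list of rows, each a list of 2 entries, a list of its own where there are three numbers: the shift along the tool's x, y, z in mm, then the turn about the tool's x in degrees. A call has 1 to 20 rows; each row is the pose to reach, as a shift and turn from the pose commanded when the call began, along the tool's axes at that moment; what a row does not reach only later rows make up. A row lasts 1/10 s, in which the tool goes at most 50 mm and 8.59 degrees, less where a joint would pass 70% of its speed; a pose out of reach is approached as far as the arm can. A call with a gripper value outside its range is refused whole. "grip" is the closure, from 0 (fully open) to 1 (shut), set as the call begins (left out, the last holds). The fingers move at their own pace and stop on an object; "grip_force" is the grip in N (left out, the last holds). Time passes only in rows, so rows that repeat a pose let the fingers close. It gives the time, the measured TCP pose, the force and the opening at its end, in the units of the state.
- manip.get_state(): the state, without advancing time (a new reading comes with each control period).
- manip.get_image(name): name is "scene" or "top"; returns a dict with "image" (420x560x3 uint8, red, green, blue), "fx", "fy", "cx", "cy" (pixels), "pose" (4x4, takes a point from camera to world coordinates). Camera axes: x right, y down, z forward; pixel columns grow to the right and rows downward; lengths in m; the calibration is good to about 2 mm. A picture is of the moment at which its call begins. There is no depth.
- manip.sign_off(): hands the job in, once; it reports no verdict.
Trained networks look in a picture, given as the dict that the camera call returned (one of the last four; its "shot" number tells which), for a name from the list of things; names that differ only in an ending like _2 or _b are one class to them, and where a whole thing is asked for, a point or a joint stands for the part that bears it (a point fixed in the world has none). Each returns a list of dicts, best first, with "confidence" (0 to 1); they miss things now and then, are a little off and sometimes report something else, mostly with a low value. They report only what shows in the picture. A call takes as long as a camera call. They do not tell look-alikes from the thing itself.
- manip.search_frame(picture, thing): "xyz" ([x, y, z] in m, in world coordinates, good to about 4 mm: the middle of the surface that is visible of it).
- manip.regions_of(picture, thing): "region" (420x560 bool, what is visible of it).
The state is a dict: "clock": time; "qpos": joint angles; "qd": joint speeds; "effort": joint torques, N m; "position": TCP position; "ee_rot": TCP orientation; "contact_force": force on the tool from outside, world axes, zero at the start; "moment": the same for the moment, N m; "width": finger opening in m.
Only numpy, scipy, OpenCV 4.12 (cv2) and the standard library are available. Lean on these libraries where they do the work, as an engineer would, in place of code of your own. Each camera call takes 0.05 s, during which the arm holds its last target.

TASK

A customer wants the flat praline box that lies behind the jar, the chocolate bear and the rubber stamp on the dark display board. First stand all three front things upright in the long side tray and let go of them; only then take the box out and lay it flat and centred, lengthwise, in the short sales tray. After that put the jar, the bear and the stamp back upright, each in the middle of the very round mark on which it stood at the start; keep everything upright and do not push the spool, the bell or the gift box about.

Things in the scene. Friction and masses are not known exactly. Their poses are not given: they have to be found in the camera images.
- jar: Small white sweet jar with a grey lid: upright cylinder 62 mm in diameter, 78 mm tall. Origin: centre of its underside; z up. Mass about 0.14 kg. Starts on one of the three marks of the display board, which one varies.
- bear: Brown chocolate bear, sitting: 57 mm back to feet (its x, face to -x), 55 mm across (its y), 71 mm tall, 0.08 kg. Origin: centre of its underside; z up. It sits sideways (its y about along the display's x), so fingers in front of and behind the row take it across belly and shoulders, 35 to 55 mm above its underside. Starts on one of the three marks.
- stamp: Wooden rubber stamp standing on its block, 28 (its x) by 42 mm (its y), 18 mm tall; above it an 18 mm neck, then a round handle 26 mm in diameter, 34 to 67 mm above the underside: grip that. Origin: centre of its underside; z up. 0.05 kg. Starts on one of the three marks.
- praline_box: Flat closed cardboard box with a pale paper band: 60 (its x) by 120 mm (its y), 24 mm tall, 0.1 to 0.2 kg. Origin: centre of its underside; z up. It lies flat on the display behind the three front things, long side along their row, 10 to 35 mm from them: no room for a finger until they are cleared. Take it across its 60 mm width.
- display: Dark wooden board, fixed, 210 (its x, away from the robot) by 270 mm (its y), top 12 mm above its origin (underside centre). Three round 74 mm marks (pale, brass edge) centred at x = -40, y = -75, 0, +75 mm; each front thing stands on the centre of one. The box lies at about x = +38, y = 0. A strip 8 mm thick along the far edge (x = 95 to 103) rises 10 mm above the top.
- side_tray: Long pale wooden tray with a low rim, fixed: outside 270 mm (its x axis) by 150 mm (its y axis), 12 mm high, wall 6 mm, floor 6 mm above the origin. Origin: centre of its underside. Empty at the start; it lies to the left or the right of the display, its long axis roughly away from the robot (yaw varies).
- sales_tray: Short marble tray with a low rim, fixed: outside 170 mm (its x axis) by 130 mm (its y axis), 10 mm high, wall 6 mm, floor 6 mm above the origin. Origin: centre of its underside. Empty at the start; lies on the other side of the display (yaw varies). The box is to lie with its long axis along this tray's x axis.
- spool: Bystander: ribbon spool, 60 mm in diameter, 30 mm tall, on the counter nearer the robot. Origin: centre of its underside. Leave it alone.
- bell: Bystander: counter bell, 84 mm in diameter, 63 mm tall, on the counter behind the display, to the right. Origin: centre of its underside. Leave it alone.
- gift_box: Bystander: dark ribboned gift box, 69 by 89 mm, 57 mm tall with its bow, behind and to the left of the display (the nearer of two such boxes). Origin: centre of its underside. Leave it alone.
Mind the look-alikes: they are no part of the job. Leave any blue look-alike of the stamp alone. What is shaped like the bear but purple is not meant.

How it is judged:
On the way, in this order (a step that is already met when the one before it is completed fails the run):
1. jar, bear and stamp stand upright and released in the side tray while the box has not yet been moved (x of jar in the frame of side_tray between -0.115 and 0.115 m and y of jar in the frame of side_tray between -0.055 and 0.055 m and z of jar in the frame of side_tray between 0 and 0.012 m and angle between each of jar, bear, stamp's own z axis and vertical below 0.1 rad and linear speed of each of jar, bear, stamp below 0.02 m/s and contact force between the fingers and jar below 0.1 N and x of bear in the frame of side_tray between -0.115 and 0.115 m and y of bear in the frame of side_tray between -0.055 and 0.055 m and z of bear in the frame of side_tray between 0 and 0.012 m and contact force between the fingers and bear below 0.1 N and x of stamp in the frame of side_tray between -0.115 and 0.115 m and y of stamp in the frame of side_tray between -0.055 and 0.055 m and z of stamp in the frame of side_tray between 0 and 0.012 m and contact force between the fingers and stamp below 0.1 N and distance of praline_box from where it was at the start of the episode below 0.015 m), for 0.2 s.
2. the praline box lies flat, released and centred lengthwise in the sales tray while jar, bear and stamp still stand in the side tray (x of praline_box in the frame of sales_tray between -0.015 and 0.015 m and y of praline_box in the frame of sales_tray between -0.015 and 0.015 m and z of praline_box in the frame of sales_tray between 0 and 0.012 m and angle between praline_box's own z axis and vertical below 0.06 rad and linear speed of each of praline_box, jar, bear, stamp below 0.02 m/s and contact force between the fingers and praline_box below 0.1 N and angle between the y axis of praline_box and the x axis of sales_tray, either way round below 0.2 rad and x of jar in the frame of side_tray between -0.115 and 0.115 m and y of jar in the frame of side_tray between -0.055 and 0.055 m and z of jar in the frame of side_tray between 0 and 0.012 m and angle between each of jar, bear, stamp's own z axis and vertical below 0.1 rad and contact force between the fingers and jar below 0.1 N and x of bear in the frame of side_tray between -0.115 and 0.115 m and y of bear in the frame of side_tray between -0.055 and 0.055 m and z of bear in the frame of side_tray between 0 and 0.012 m and contact force between the fingers and bear below 0.1 N and x of stamp in the frame of side_tray between -0.115 and 0.115 m and y of stamp in the frame of side_tray between -0.055 and 0.055 m and z of stamp in the frame of side_tray between 0 and 0.012 m and contact force between the fingers and stamp below 0.1 N), for 0.2 s.
At the end, for the whole second after the job is handed in: The praline box lies flat in the sales tray, its centre within 15 mm of the tray's along both tray axes, its long side along the tray's within 0.2 rad; jar, bear and stamp stand upright, each within 15 mm of where it stood at the start; all released and at rest (x of praline_box in the frame of sales_tray between -0.015 and 0.015 m and y of praline_box in the frame of sales_tray between -0.015 and 0.015 m and z of praline_box in the frame of sales_tray between 0 and 0.012 m and angle between praline_box's own z axis and vertical below 0.06 rad and linear speed of each of praline_box, jar, bear, stamp below 0.02 m/s and contact force between the fingers and praline_box below 0.1 N and angle between the y axis of praline_box and the x axis of sales_tray, either way round below 0.2 rad and distance of each of jar, bear, stamp from where it was at the start of the episode below 0.015 m and angle between each of jar, bear, stamp's own z axis and vertical below 0.1 rad and contact force between the fingers and jar below 0.1 N and contact force between the fingers and bear below 0.1 N and contact force between the fingers and stamp below 0.1 N); the robot touches nothing.
It fails at once if a bystander (spool, bell or gift box) is pushed more than 15 mm (distance of any of spool, bell, gift_box from where it was at the start of the episode above 0.015 m).
It fails at once if the jar, bear, stamp or box is tipped by more than about 35 degrees (angle between any of jar, bear, stamp, praline_box's own z axis and vertical above 0.6 rad).
It also fails if it takes over 141 s, if anything falls off the work surface, if the arm or the gripper's body presses on something with over 40 N, if the wrist force passes 120 N, or if a joint passes its speed limit or range.

## Working session

There is one attempt and no reset: what is moved stays moved. The work goes in short steps, Python scripts to look and compute and a tool call to move; the robot and the scene stay as the last step left them, time stands still between calls to the robot, and variables do not carry over. Pictures are saved under pics/ and viewed, and the job is handed in when it is done.

Besides the shell and the picture viewer there is one more tool, called after "Emit:" as a command line: name --argument value ..., lists and objects as JSON in quotes. step_arm: Moves the arm, as the interface text tells. Its arguments: {"type":"object","properties":{"targets":{"type":"array"},"grip":{"type":"number"},"grip_force":{"type":"number"}},"required":["targets"]}

```bash
ls; mkdir -p pics; python3 - <<'E'
from rig import manip
import cv2
print(manip.get_state()); print(manip.hold_point_z)
for n in("scene","top"):
    p=manip.get_image(n); cv2.imwrite(f"pics/{n}0.png",p["image"][:,:,::-1]); print(n,p["fx"],p["cx"],p["cy"],p["pose"].round(3).tolist() if hasattr(p["pose"],'round') else p["pose"])
    for t in ["jar","bear","stamp","praline_box","display","side_tray","sales_tray","spool","bell","gift_box"]:
        for d in manip.search_frame(p,t): print(t,[round(float(v),3) for v in d["xyz"]],round(d["confidence"],2))
E
```

```text
pics
{'clock': 0.0, 'qpos': array([ 1.09898364e+00,  2.76582603e-01,  1.50614082e+00,  2.13049696e-05,
        1.36066519e+00, -1.20979423e-01]), 'qd': array([ 0.00031606, -0.00094897, -0.00106606,  0.0001076 ,  0.00095924,
       -0.00142176]), 'effort': array([ 2.74048878e-03, -4.16778266e+01, -2.45813853e+01,  4.86433123e-05,
        1.12314970e-02, -2.57628227e-05]), 'position': array([0.19736481, 0.53951284, 0.2304437 ]), 'ee_rot': array([ 0.6960624 ,  0.12279951,  0.69644741, -0.12400977]), 'contact_force': array([-0.5486099 , -0.34299147,  0.32596899]), 'moment': array([-0.02759896,  0.01854902, -0.0042558 ]), 'width': 0.08543273722959265}
0.0187
scene 478.3779294001565 283.00934490156925 213.33090927711245 [[0.592, -0.413, 0.692, -0.144], [-0.806, -0.291, 0.515, -0.51], [-0.012, -0.863, -0.506, 0.569], [0.0, 0.0, 0.0, 1.0]]
jar [0.5, -0.11, 0.065] 0.8
bear [0.348, -0.154, 0.037] 0.84
bear [0.535, 0.043, 0.052] 0.69
stamp [0.526, -0.021, 0.029] 0.69
stamp [0.381, 0.003, 0.016] 0.6
praline_box [0.613, -0.02, 0.034] 0.88
praline_box [0.501, -0.111, 0.06] 0.4
display [0.527, -0.073, 0.008] 0.84
side_tray [0.492, -0.307, 0.004] 0.69
sales_tray [0.506, 0.319, 0.004] 0.55
spool [0.362, 0.104, 0.031] 0.77
bell [0.715, -0.242, 0.029] 0.74
gift_box [0.708, 0.224, 0.035] 0.55
top 509.29723882582107 268.23366110881994 212.34161363113273 [[-0.017, -0.995, 0.1, 0.436], [-1.0, 0.017, -0.006, 0.012], [0.005, -0.1, -0.995, 1.147], [0.0, 0.0, 0.0, 1.0]]
jar [0.517, -0.09, 0.092] 0.8
bear [0.545, 0.05, 0.056] 0.94
bear [0.366, -0.141, 0.048] 0.77
stamp [0.386, 0.007, 0.022] 0.78
stamp [0.529, -0.021, 0.028] 0.65
praline_box [0.603, -0.035, 0.041] 0.55
display [0.569, -0.021, 0.016] 0.86
side_tray [0.513, -0.307, 0.001] 0.92
sales_tray [0.513, 0.327, 0.004] 0.75
spool [0.371, 0.117, 0.031] 0.85
spool [0.731, -0.23, 0.038] 0.47
bell [0.728, -0.228, 0.037] 0.66
gift_box [0.725, 0.244, 0.046] 0.88
```

View pics/scene0.png

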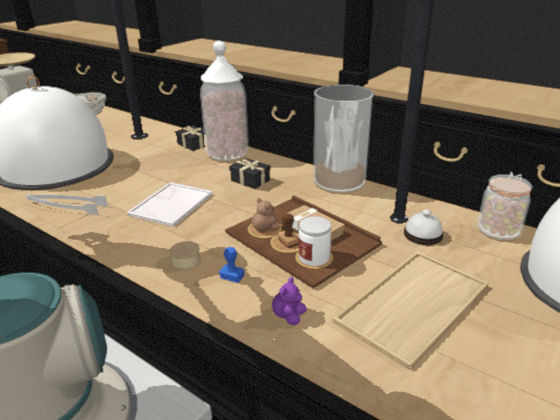

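View pics/top0.png

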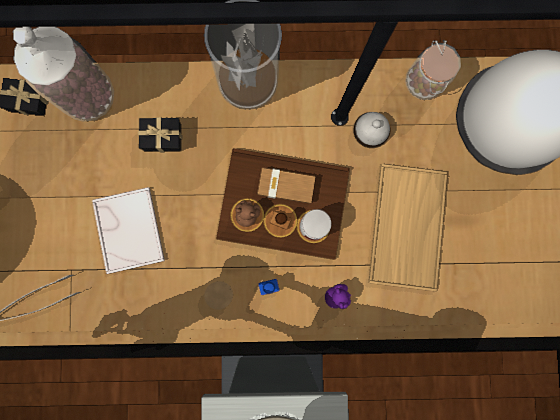

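Candidates: bear brown top (246,213) vs purple (338,296); stamp brown (282,220) vs blue (268,287); jar white at (315,225); praline box (289,184). The other jars are large glass ones at (60,70) and (433,70), and the other gift box is far off at (20,95). The side tray is on the right (410,227), the sales tray on the left (128,230).

```bash
cat > h.py <<'E'
from rig import manip
import cv2, numpy as np
from scipy.spatial.transform import Rotation as R
def ray(p,u,v):
    P=np.array(p["pose"]);d=P[:3,:3]@np.array([(u-p["cx"])/p["fx"],(v-p["cy"])/p["fy"],1.]);return P[:3,3],d
def w(p,u,v,z):
    o,d=ray(p,u,v);return (o+d*(z-o[2])/d[2])
def proj(p,X):
    P=np.array(p["pose"]);c=P[:3,:3].T@(np.array(X)-P[:3,3]);return p["cx"]+p["fx"]*c[0]/c[2],p["cy"]+p["fy"]*c[1]/c[2]
E
python3 - <<'E'
from h import *
p=manip.get_image("top"); im=p["image"][:,:,::-1]
np.save("pics/top.npy",p["image"])
for t,z in [("display",.012),("side_tray",.012),("sales_tray",.01),("praline_box",.036)]:
    for d in manip.regions_of(p,t)[:2]:
        m=d["region"].astype(np.uint8); c=cv2.findContours(m,0,1)[0]; c=max(c,key=cv2.contourArea)[:,0]
        pts=np.array([w(p,u,v,z)[:2] for u,v in c])
        r=cv2.minAreaRect((pts*1000).astype(np.float32)); print(t,d["confidence"],m.sum(),np.round(r[0],1),np.round(r[1],1),round(r[2],2))
c=im[140:265,200:360]; cv2.imwrite("pics/c1.png",cv2.resize(c,None,fx=5,fy=5,interpolation=2)[:600,:800])
c=im[155:300,360:460]; cv2.imwrite("pics/c2.png",cv2.resize(c,None,fx=4,fy=4,interpolation=2))
c=im[180:280,85:175]; cv2.imwrite("pics/c3.png",cv2.resize(c,None,fx=6,fy=6,interpolation=2))
E
```

```text
display 0.75 8527 [569.3 -29.4] [272.7 217. ] 79.18
side_tray 0.88 8094 [ 513.5 -307.5] [151.8 270.1] 81.91
sales_tray 0.62 4485 [516.  318.3] [171.8 132.6] 12.18
praline_box 0.67 1419 [607.1 -36.7] [120.6  60.4] 79.52
```

View pics/c1.png

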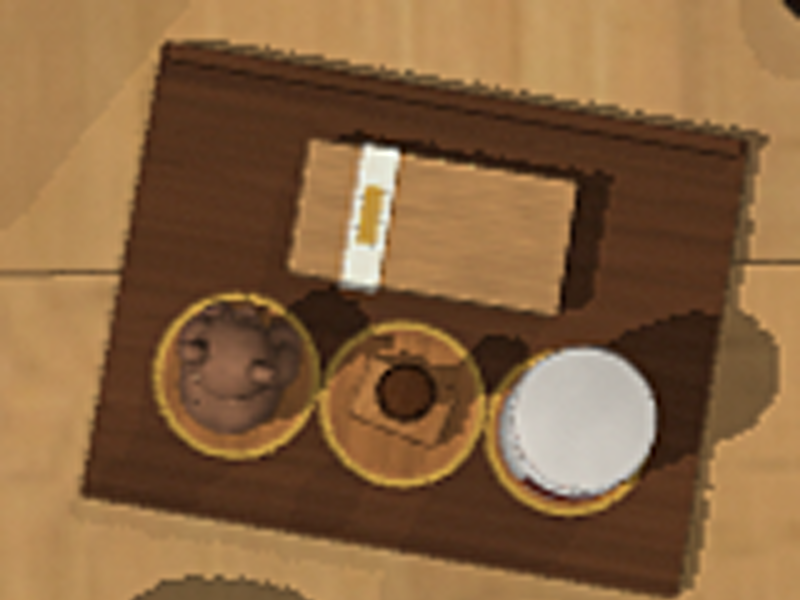

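View pics/c2.png

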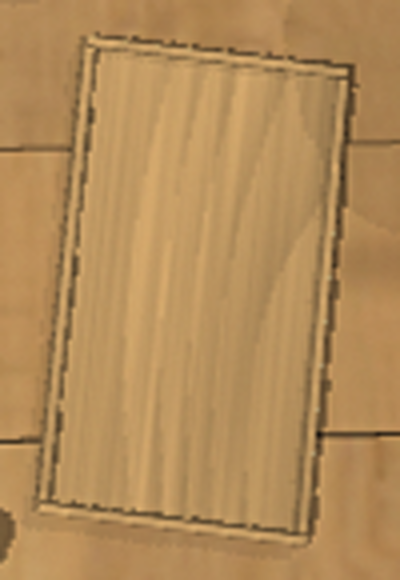

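View pics/c3.png

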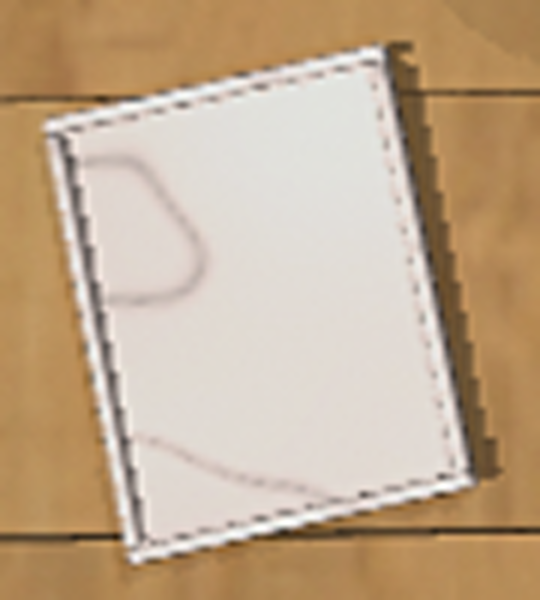

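```bash
cat >> h.py <<'E'
def go(xyz,yaw=None):
    "shift in tool axes mm + turn deg; yaw = world deg of tool y (mod 180)"
    s=manip.get_state(); q=s["ee_rot"]; M=R.from_quat([q[1],q[2],q[3],q[0]]).as_matrix()
    d=M.T@(np.array(xyz)-s["position"])*1000
    cur=np.degrees(np.arctan2(M[1,1],M[0,1])); t=0
    if yaw is not None:
        t=-((yaw-cur+90)%180-90)
    print("toolx",M[:,0].round(3),"yawcur",cur.round(1),"q6",s["qpos"][5].round(2),"shift",d.round(1),"turn",round(t,1),"clock",s["clock"])
E
python3 - <<'E'
from h import *
p=manip.get_image("top"); im=p["image"]
c=[w(p,200+u/5,140+v/5,.012) for u,v in((238,376),(402,404),(566,432))]
print(np.round(c,4)); d=(c[0]-c[2]); print(np.linalg.norm(d),np.degrees(np.arctan2(d[1],d[0])))
# refine: gold-ring mask ellipse
print("pole",w(p,340,118,0)); print("mark px scene")
s=manip.get_image("scene")
for x in c: print(np.round(proj(s,x),1))
cv2.imwrite("pics/s1.png",cv2.resize(s["image"][180:340,210:390,::-1],None,fx=4,fy=4,interpolation=2)[:600,:800])
# box & trays corners by eye
for n,cs,z in [("box",[(310,140),(577,182),(558,314),(290,270)],.036),]:
    print(n,np.round([w(p,200+u/5,140+v/5,z)[:2] for u,v in cs],3), np.mean([w(p,200+u/5,140+v/5,z)[:2] for u,v in cs],0))
cs=[(87,38),(353,66),(308,545),(38,510)]
q=np.array([w(p,360+u/4,155+v/4,.012)[:2] for u,v in cs]);print("side",q.round(3),q.mean(0),np.degrees(np.arctan2(*(q[0]+q[1]-q[2]-q[3])[::-1])))
cs=[(45,122),(380,46),(474,482),(135,562)]
q=np.array([w(p,85+u/6,180+v/6,.010)[:2] for u,v in cs]);print("sales",q.round(3),q.mean(0),np.degrees(np.arctan2(*(q[0]+q[1]-q[2]-q[3])[::-1])), np.linalg.norm(q[0]-q[1]),np.linalg.norm(q[1]-q[2]))
go([0.53,-.1,.2],-10.5)
E
```

```text
[[ 0.5446  0.0507  0.012 ]
 [ 0.5309 -0.0224  0.012 ]
 [ 0.5171 -0.0955  0.012 ]]
0.14875756929606965 79.31867792071532
pole [ 0.76751317 -0.16493989  0.        ]
mark px scene
[265.6 228.5]
[289.1 242.2]
[314.9 257.1]
box [[ 0.647  0.017]
 [ 0.626 -0.101]
 [ 0.567 -0.091]
 [ 0.589  0.026]] [ 0.60719613 -0.03720367]
side [[ 0.655 -0.254]
 [ 0.636 -0.404]
 [ 0.369 -0.365]
 [ 0.391 -0.217]] [ 0.51272478 -0.31008505] -8.188826842386462
sales [[0.584 0.398]
 [0.611 0.273]
 [0.447 0.238]
 [0.42  0.362]] [0.51557724 0.31800733] 12.3534107546181 0.12782495976288918 0.16741632718034483
toolx [ 0.  0. -1.] yawcur 69.9 q6 -0.12 shift [  31.3 -486.8  532.1] turn 80.4 clock 1.45
```

View pics/s1.png

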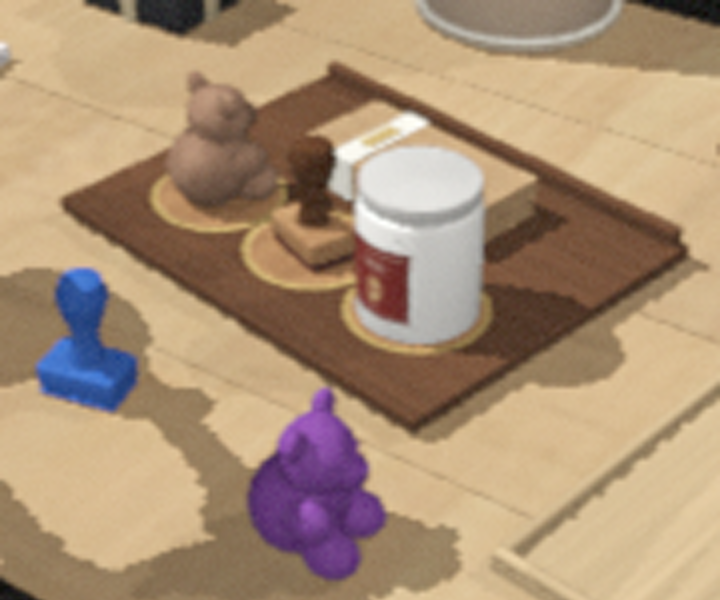

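```bash
python3 -c "
from h import *
go([.517,-.0955,.15],-10.7)"
```

```text
toolx [ 0.  0. -1.] yawcur 69.9 q6 -0.12 shift [  81.3 -487.1  518.3] turn 80.6 clock 1.45
```

Emit:
step_arm --targets '[[[81,-487,518],80.6],[[81,-487,518],80.6],[[81,-487,518],80.6],[[81,-487,518],80.6],[[81,-487,518],80.6],[[81,-487,518],80.6],[[81,-487,518],80.6],[[81,-487,518],80.6],[[81,-487,518],80.6],[[81,-487,518],80.6],[[81,-487,518],80.6],[[81,-487,518],80.6],[[81,-487,518],80.6],[[81,-487,518],80.6],[[81,-487,518],80.6],[[81,-487,518],80.6],[[81,-487,518],80.6],[[81,-487,518],80.6],[[81,-487,518],80.6],[[81,-487,518],80.6]]' --grip 0 --grip_force 30

```text
clock: 3.45
position: [0.5164, -0.0941, 0.1507]
ee_rot: [0.452, 0.544, 0.452, -0.544]
contact_force: [-0.2, -0.7, 0.6]
width: 0.0857
```

```bash
python3 -c "
from h import *
go([.517,-.0955,.045],-10.7)
p=manip.get_image('scene');cv2.imwrite('pics/s2.png',p['image'][:,:,::-1])
p=manip.get_image('top');cv2.imwrite('pics/t2.png',p['image'][:,:,::-1])"
```

```text
toolx [ 0.  0. -1.] yawcur -10.6 q6 -0.13 shift [105.7   0.8   1.2] turn 0.1 clock 3.45
```

View pics/s2.png

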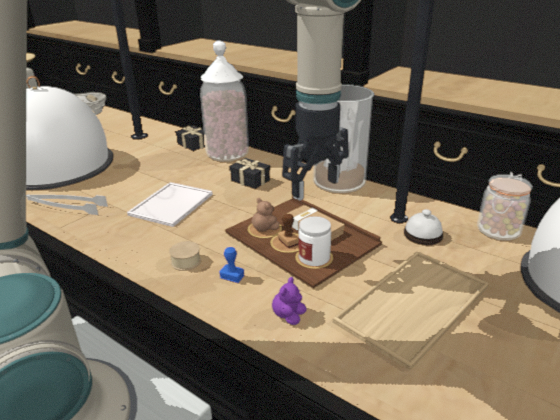

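View pics/t2.png

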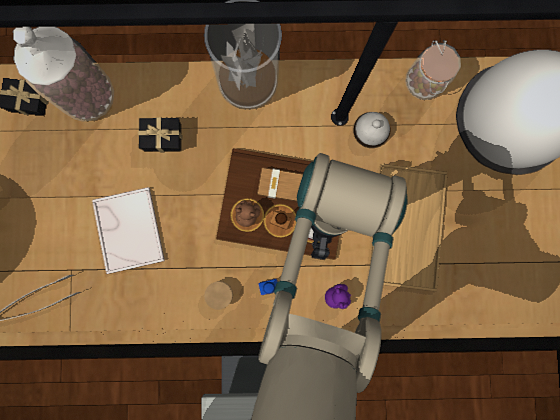

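Emit:
step_arm --targets '[[[30,1,1],0],[[60,1,1],0],[[85,1,1],0],[[105,1,1],0],[[105,1,1],0],[[105,1,1],0],[[105,1,1],0]]'

```text
clock: 4.25
position: [0.5186, -0.0967, 0.0465]
ee_rot: [0.452, 0.545, 0.451, -0.544]
contact_force: [1.2, 0.1, 0.4]
width: 0.0852
```

Emit:
step_arm --targets '[[[0,0,0],0],[[0,0,0],0],[[0,0,0],0],[[0,0,0],0],[[0,0,0],0],[[0,0,0],0],[[0,0,0],0],[[0,0,0],0],[[0,0,0],0],[[0,0,0],0]]' --grip 1 --grip_force 30

```text
clock: 5.25
position: [0.5182, -0.0967, 0.0465]
ee_rot: [0.452, 0.545, 0.451, -0.544]
contact_force: [-0.1, 0.8, 6.2]
width: 0.0616
```

```bash
python3 -c "
from h import *
t=np.array([.5127,-.309]);a=np.radians(-8.2);e=np.array([np.cos(a),np.sin(a)])
for k in(.09,0,-.09): print(k,(t+k*e).round(4))
go([*(t+.09*e),.12],-8.2)
print(manip.get_state()['contact_force'])"
```

```text
0.09 [ 0.6018 -0.3218]
0 [ 0.5127 -0.309 ]
-0.09 [ 0.4236 -0.2962]
toolx [ 0.002 -0.001 -1.   ] yawcur -10.7 q6 -0.13 shift [-73.2 124.1 205.7] turn -2.5 clock 5.25
[-0.11721868  0.84614657  6.15417517]
```

Emit:
step_arm --targets '[[[-10,0,0],0],[[-30,0,0],0],[[-55,0,0],0],[[-73,10,17],-0.2],[[-73,23,38],-0.5],[[-73,38,63],-0.8],[[-73,54,89],-1.1],[[-73,70,116],-1.5],[[-73,86,142],-1.8],[[-73,100,165],-2],[[-73,112,185],-2.3],[[-73,120,199],-2.5],[[-73,124,206],-2.5],[[-73,124,206],-2.5],[[-73,124,206],-2.5],[[-73,124,206],-2.5]]'

```text
clock: 6.85
position: [0.6007, -0.3206, 0.1184]
ee_rot: [0.463, 0.534, 0.464, -0.534]
contact_force: [-0.3, 0.7, -1.0]
width: 0.0614
```

```bash
python3 -c "
from h import *
go([.6018,-.3218,.041],-8.2)
print(manip.get_state()['contact_force'])
p=manip.get_image('scene');cv2.imwrite('pics/s3.png',p['image'][:,:,::-1])"
```

```text
toolx [-0.001  0.001 -1.   ] yawcur -8.2 q6 -0.45 shift [77.4  1.3  1.1] turn 0.0 clock 6.85
[-0.33309701  0.7355519  -0.97386933]
```

View pics/s3.png

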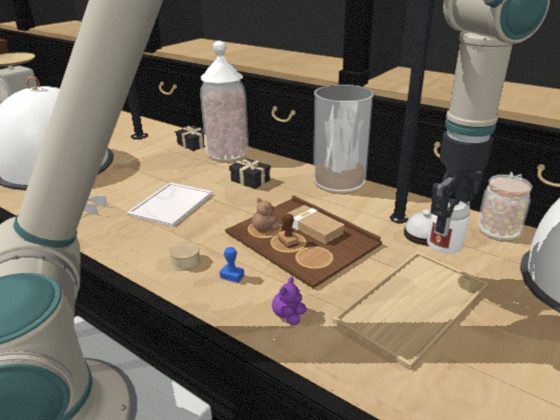

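Emit:
step_arm --targets '[[[15,1,1],0],[[35,1,1],0],[[55,1,1],0],[[67,1,1],0],[[73,1,1],0],[[76,1,1],0],[[77,1,1],0],[[77,1,1],0],[[77,1,1],0]]'

```text
clock: 7.8
position: [0.6024, -0.3234, 0.0421]
ee_rot: [0.464, 0.535, 0.462, -0.534]
contact_force: [-0.3, -0.0, -1.0]
width: 0.0612
```

```bash
python3 -c "
from h import *
s=manip.get_state();print(s['contact_force'],s['position'])"
```

```text
[-0.26368894 -0.03620502 -1.01606816] [ 0.60244442 -0.32339976  0.04213937]
```

Emit:
step_arm --targets '[[[1,0,0],0],[[1.5,0,0],0],[[1.5,0,0],0],[[1.5,0,0],0]]'

```text
clock: 8.2
position: [0.6023, -0.3233, 0.0406]
ee_rot: [0.463, 0.535, 0.463, -0.534]
contact_force: [-0.0, 0.7, 3.2]
width: 0.0613
```

Emit:
step_arm --targets '[[[0,0,0],0],[[0,0,0],0],[[0,0,0],0],[[0,0,0],0],[[0,0,0],0],[[0,0,0],0],[[-10,0,0],0],[[-30,0,0],0],[[-60,0,0],0],[[-90,0,0],0],[[-100,0,0],0],[[-100,0,0],0]]' --grip 0

```text
clock: 9.4
position: [0.603, -0.3237, 0.1422]
ee_rot: [0.465, 0.535, 0.461, -0.534]
contact_force: [0.1, -2.1, -0.1]
width: 0.0851
```

```bash
python3 -c "
from h import *
go([.5446,.0507,.15],-10.7)
print(manip.get_state()['contact_force'])"
```

```text
toolx [ 0.004 -0.002 -1.   ] yawcur -8.2 q6 -0.45 shift [  -9.  -111.2 -362.3] turn 2.5 clock 9.4
[ 0.06965923 -2.11679735 -0.05416289]
```

Emit:
step_arm --targets '[[[-9,-111,-362],2.5],[[-9,-111,-362],2.5],[[-9,-111,-362],2.5],[[-9,-111,-362],2.5],[[-9,-111,-362],2.5],[[-9,-111,-362],2.5],[[-9,-111,-362],2.5],[[-9,-111,-362],2.5],[[-9,-111,-362],2.5],[[-9,-111,-362],2.5],[[-9,-111,-362],2.5],[[-9,-111,-362],2.5],[[-9,-111,-362],2.5]]'

```text
clock: 10.7
position: [0.5439, 0.0499, 0.1485]
ee_rot: [-0.451, -0.545, -0.451, 0.545]
contact_force: [-0.4, -0.8, 0.9]
width: 0.0849
```

```bash
python3 -c "
from h import *
go([.5446,.0507,.041],-10.7)
p=manip.get_image('scene');cv2.imwrite('pics/s4.png',cv2.resize(p['image'][150:350,200:500,::-1],None,fx=2.6,fy=2.6))"
```

```text
toolx [-0. -0. -1.] yawcur -10.8 q6 0.15 shift [107.5   0.6  -0.9] turn -0.1 clock 10.7
```

View pics/s4.png

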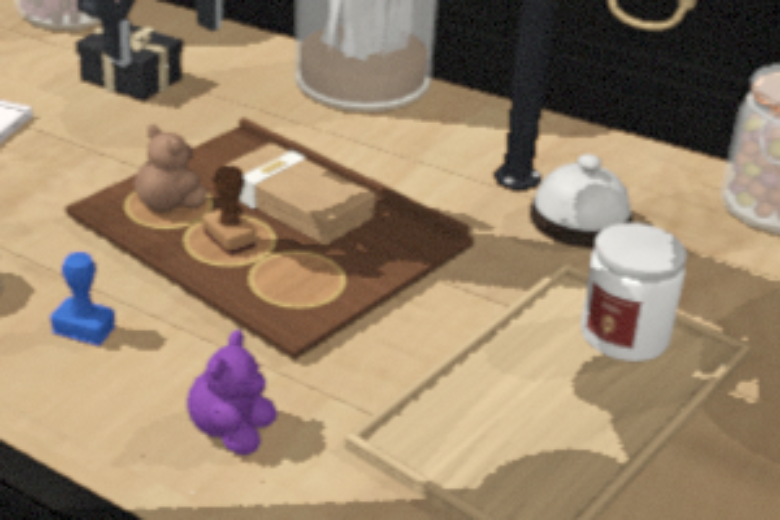

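Emit:
step_arm --targets '[[[30,1,-1],0],[[60,1,-1],0],[[85,1,-1],0],[[107,1,-1],0],[[107,1,-1],0],[[107,1,-1],0],[[107,1,-1],0]]'

```text
clock: 11.45
position: [0.5461, 0.0516, 0.0431]
ee_rot: [0.452, 0.545, 0.451, -0.544]
contact_force: [-1.5, 0.3, -0.1]
width: 0.0852
```

Emit:
step_arm --targets '[[[0,0,0],0],[[0,0,0],0],[[0,0,0],0],[[0,0,0],0],[[0,0,0],0],[[0,0,0],0],[[0,0,0],0],[[0,0,0],0],[[0,0,0],0],[[0,0,0],0]]' --grip 1 --grip_force 25

```text
clock: 12.45
position: [0.546, 0.0519, 0.043]
ee_rot: [0.452, 0.545, 0.451, -0.544]
contact_force: [0.1, -0.1, 6.3]
width: 0.0493
```

```bash
python3 -c "
from h import *
go([.4236,-.2962,.12],-8.2)
p=manip.get_image('scene');cv2.imwrite('pics/s5.png',cv2.resize(p['image'][150:350,200:500,::-1],None,fx=2.6,fy=2.6))"
```

```text
toolx [ 0.003  0.    -1.   ] yawcur -10.7 q6 0.15 shift [-77.4 -55.5 364.7] turn -2.5 clock 12.45
```

View pics/s5.png

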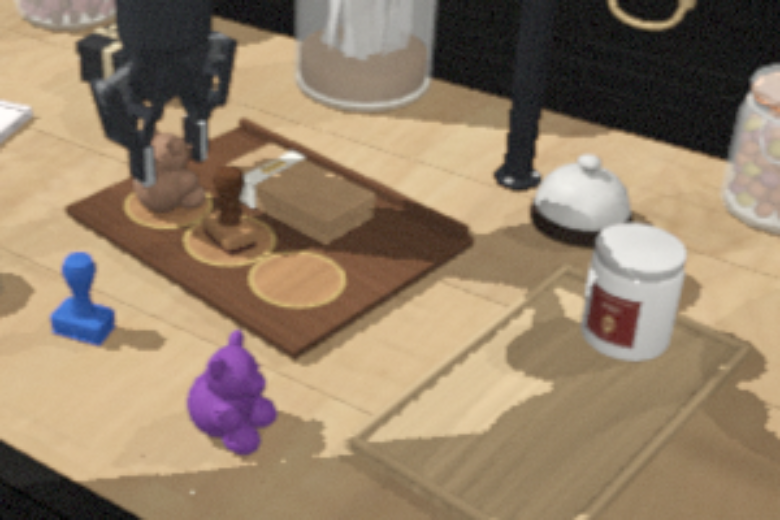

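Emit:
step_arm --targets '[[[-10,0,0],0],[[-30,0,0],0],[[-60,0,0],0],[[-90,0,0],0],[[-105,-1,10],0],[[-105,-5,33],-0.3],[[-105,-9,60],-0.5],[[-105,-14,90],-0.8],[[-105,-19,125],-1],[[-105,-24,160],-1.2],[[-105,-30,195],-1.5],[[-105,-35,230],-1.8],[[-105,-40,265],-2],[[-105,-45,298],-2.2],[[-105,-50,328],-2.4],[[-105,-53,350],-2.5],[[-105,-55,365],-2.5],[[-105,-55,365],-2.5],[[-105,-55,365],-2.5],[[-105,-55,365],-2.5]]'

```text
clock: 14.5
position: [0.4232, -0.2953, 0.1467]
ee_rot: [0.463, 0.534, 0.464, -0.534]
contact_force: [0.6, -0.2, -0.6]
width: 0.0491
```

```bash
python3 -c "
from h import *
go([.4236,-.2962,.038],-8.2)
p=manip.get_image('scene');cv2.imwrite('pics/s6.png',cv2.resize(p['image'][150:350,200:500,::-1],None,fx=2.6,fy=2.6))"
```

```text
toolx [-0.     0.001 -1.   ] yawcur -8.1 q6 -0.6 shift [108.7   0.5   0.9] turn 0.1 clock 14.5
```

View pics/s6.png

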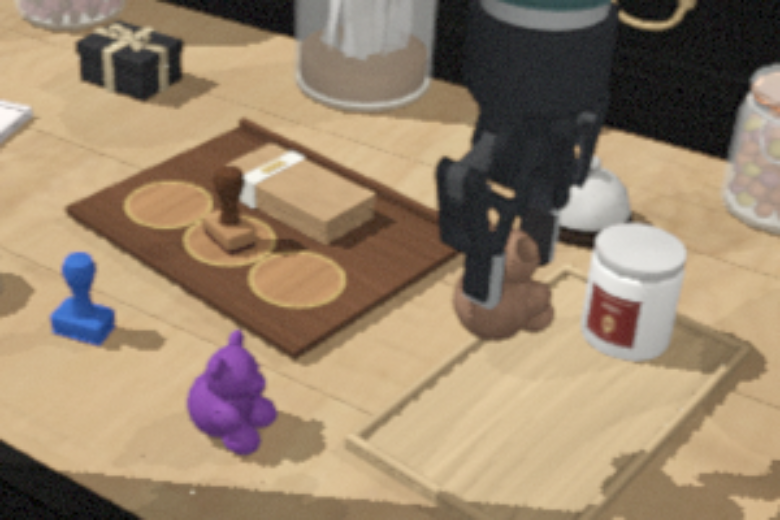

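Emit:
step_arm --targets '[[[15,1,1],0],[[40,1,1],0],[[65,1,1],0],[[85,1,1],0],[[98,1,1],0],[[105,1,1],0],[[108,1,1],0],[[109,1,1],0],[[109.5,1,1],0],[[109.5,1,1],0],[[109.5,1,1],0]]'

```text
clock: 15.65
position: [0.4242, -0.298, 0.0378]
ee_rot: [0.463, 0.535, 0.463, -0.534]
contact_force: [1.1, -0.3, -0.6]
width: 0.0489
```

```bash
python3 -c "
from h import *
s=manip.get_state();print(s['contact_force'],s['position'])
p=manip.get_image('scene');cv2.imwrite('pics/s7.png',cv2.resize(p['image'][150:350,200:500,::-1],None,fx=2.6,fy=2.6))"
```

```text
[ 1.09821541 -0.32661393 -0.55686744] [ 0.42420112 -0.29797091  0.03780074]
```

View pics/s7.png

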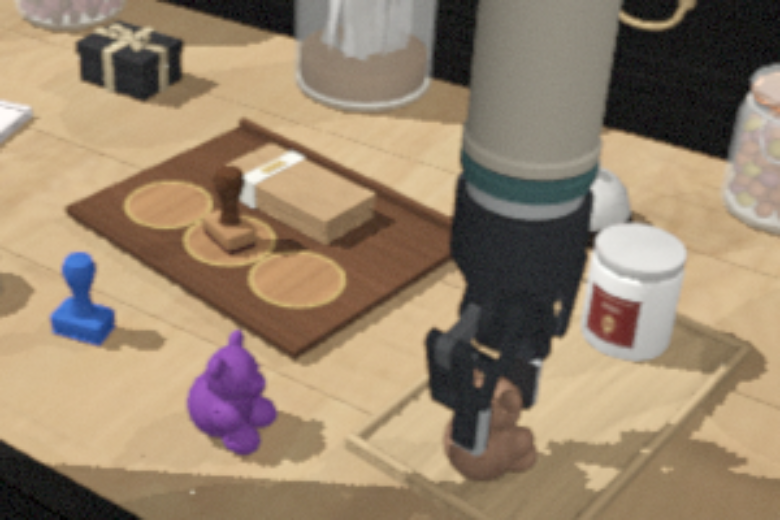

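No contact yet; lower 1 mm more, then release.

Emit:
step_arm --targets '[[[0.5,0,0],0],[[1,0,0],0],[[1,0,0],0],[[1,0,0],0]]'

```text
clock: 16.1
position: [0.4241, -0.2981, 0.037]
ee_rot: [0.463, 0.534, 0.463, -0.534]
contact_force: [-0.6, 0.4, 5.6]
width: 0.0488
```

Emit:
step_arm --targets '[[[0,0,0],0],[[0,0,0],0],[[0,0,0],0],[[0,0,0],0],[[0,0,0],0],[[0,0,0],0],[[-10,0,0],0],[[-30,0,0],0],[[-60,0,0],0],[[-90,0,0],0],[[-110,0,0],0],[[-110,0,0],0],[[-110,0,0],0]]' --grip 0

```text
clock: 17.4
position: [0.4239, -0.2977, 0.1468]
ee_rot: [0.463, 0.535, 0.463, -0.534]
contact_force: [0.3, 0.3, 0.1]
width: 0.0852
```

```bash
python3 -c "
from h import *
go([.5309,-.0224,.15],-10.7)
p=manip.get_image('scene')
for d in manip.search_frame(p,'bear'):print(d)"
```

```text
toolx [ 0.001 -0.001 -1.   ] yawcur -8.2 q6 -0.6 shift [  -3.3   66.7 -287.7] turn 2.5 clock 17.4
{'xyz': [0.4122, -0.3061, 0.0475], 'confidence': 0.95}
{'xyz': [0.3487, -0.157, 0.0361], 'confidence': 0.66}
```

Emit:
step_arm --targets '[[[-3,67,-288],2.5],[[-3,67,-288],2.5],[[-3,67,-288],2.5],[[-3,67,-288],2.5],[[-3,67,-288],2.5],[[-3,67,-288],2.5],[[-3,67,-288],2.5],[[-3,67,-288],2.5],[[-3,67,-288],2.5],[[-3,67,-288],2.5],[[-3,67,-288],2.5]]'

```text
clock: 18.6
position: [0.5309, -0.0235, 0.1491]
ee_rot: [-0.451, -0.545, -0.451, 0.545]
contact_force: [-0.5, -0.2, -0.1]
width: 0.0852
```

```bash
python3 -c "
from h import *
go([.5309,-.0224,.044],-10.7)
p=manip.get_image('scene');cv2.imwrite('pics/s8.png',cv2.resize(p['image'][150:350,200:500,::-1],None,fx=2.6,fy=2.6))"
```

```text
toolx [-0. -0. -1.] yawcur -10.8 q6 0.01 shift [ 1.051e+02 -1.000e-01 -1.100e+00] turn -0.1 clock 18.6
```

View pics/s8.png

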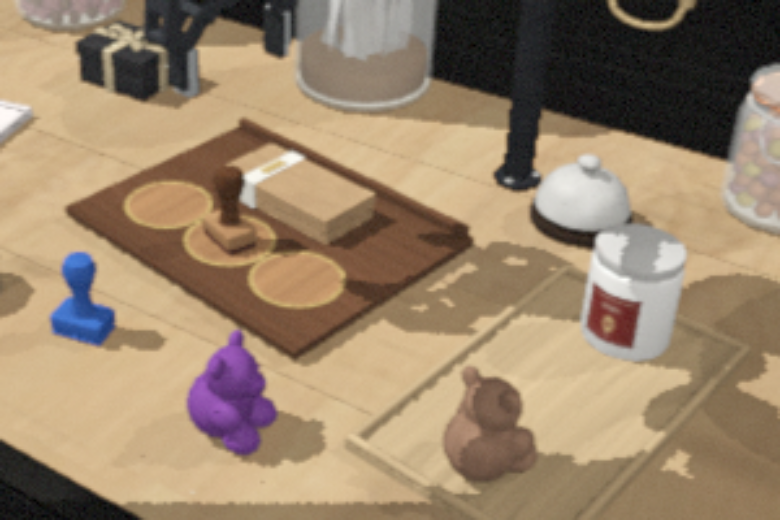

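Emit:
step_arm --targets '[[[30,0,-1],0],[[60,0,-1],0],[[85,0,-1],0],[[105,0,-1],0],[[105,0,-1],0],[[105,0,-1],0],[[105,0,-1],0]]'

```text
clock: 19.35
position: [0.5326, -0.0217, 0.0455]
ee_rot: [0.452, 0.545, 0.45, -0.544]
contact_force: [0.6, -0.9, -0.0]
width: 0.0851
```

Emit:
step_arm --targets '[[[0,0,0],0],[[0,0,0],0],[[0,0,0],0],[[0,0,0],0],[[0,0,0],0],[[0,0,0],0],[[0,0,0],0],[[0,0,0],0],[[0,0,0],0],[[0,0,0],0],[[0,0,0],0],[[0,0,0],0]]' --grip 1 --grip_force 25

```text
clock: 20.55
position: [0.5317, -0.0212, 0.0446]
ee_rot: [0.451, 0.545, 0.451, -0.544]
contact_force: [-1.0, -0.6, 5.8]
width: 0.022
```

```bash
python3 -c "
from h import *
go([.5127,-.309,.15],-8.2)
p=manip.get_image('scene');cv2.imwrite('pics/s9.png',cv2.resize(p['image'][150:350,200:500,::-1],None,fx=2.6,fy=2.6))"
```

```text
toolx [ 0.001  0.    -1.   ] yawcur -10.7 q6 0.02 shift [-105.4   34.8  286.3] turn -2.5 clock 20.55
```

View pics/s9.png

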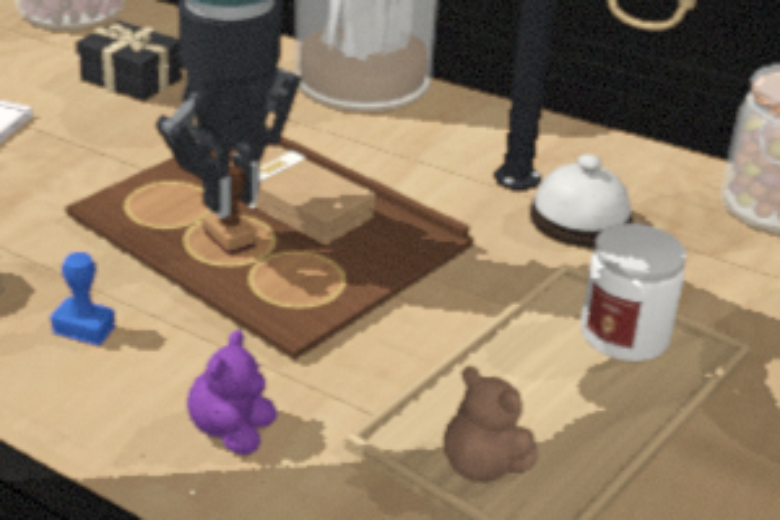

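Emit:
step_arm --targets '[[[-8,0,0],0],[[-25,0,0],0],[[-50,0,0],0],[[-80,0,0],0],[[-105,1,8],0],[[-105,4,28],-0.3],[[-105,7,56],-0.5],[[-105,11,88],-0.8],[[-105,15,122],-1],[[-105,19,156],-1.3],[[-105,23,190],-1.6],[[-105,27,222],-2],[[-105,30,250],-2.2],[[-105,33,272],-2.4],[[-105,35,286],-2.5],[[-105,35,286],-2.5],[[-105,35,286],-2.5],[[-105,35,286],-2.5]]'

```text
clock: 22.4
position: [0.5127, -0.3074, 0.1492]
ee_rot: [0.463, 0.534, 0.464, -0.534]
contact_force: [-0.1, 0.4, -1.4]
width: 0.0221
```

```bash
python3 -c "
from h import *
go([.5127,-.309,.0396],-8.2)
p=manip.get_image('scene');cv2.imwrite('pics/s10.png',cv2.resize(p['image'][150:350,200:500,::-1],None,fx=2.6,fy=2.6))"
```

```text
toolx [-0.     0.001 -1.   ] yawcur -8.1 q6 -0.51 shift [109.6   0.3   1.8] turn 0.1 clock 22.4
```

View pics/s10.png

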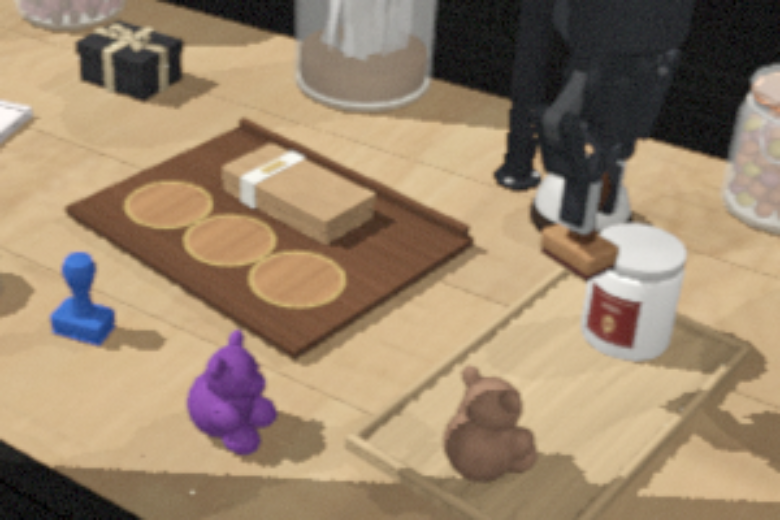

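Emit:
step_arm --targets '[[[15,0,2],0],[[40,0,2],0],[[65,0,2],0],[[85,0,2],0],[[98,0,2],0],[[105,0,2],0],[[108,0,2],0],[[109,0,2],0],[[110,0,2],0],[[110,0,2],0],[[110,0,2],0]]'

```text
clock: 23.55
position: [0.5128, -0.311, 0.0398]
ee_rot: [0.463, 0.535, 0.463, -0.534]
contact_force: [0.0, 0.1, -0.8]
width: 0.022
```

Emit:
step_arm --targets '[[[0.7,0,0],0],[[1.3,0,0],0],[[1.3,0,0],0],[[1.3,0,0],0]]'

```text
clock: 23.95
position: [0.513, -0.311, 0.0386]
ee_rot: [0.463, 0.535, 0.463, -0.534]
contact_force: [0.6, 0.1, 5.2]
width: 0.0219
```

Emit:
step_arm --targets '[[[0,0,0],0],[[0,0,0],0],[[0,0,0],0],[[0,0,0],0],[[0,0,0],0],[[-10,0,0],0],[[-30,0,0],0],[[-60,0,0],0],[[-90,0,0],0],[[-110,0,0],0],[[-110,0,0],0],[[-110,0,0],0]]' --grip 0.45

```text
clock: 25.15
position: [0.5124, -0.3107, 0.1484]
ee_rot: [0.463, 0.535, 0.463, -0.534]
contact_force: [0.1, 0.4, -0.3]
width: 0.047
```

```bash
python3 -c "
from h import *
go([.6072,-.037,.15],-10.4)"
```

```text
toolx [ 0.001 -0.    -1.   ] yawcur -8.2 q6 -0.52 shift [  -1.7   54.8 -284.4] turn 2.2 clock 25.15
```

Emit:
step_arm --targets '[[[-2,55,-284],2.2],[[-2,55,-284],2.2],[[-2,55,-284],2.2],[[-2,55,-284],2.2],[[-2,55,-284],2.2],[[-2,55,-284],2.2],[[-2,55,-284],2.2],[[-2,55,-284],2.2],[[-2,55,-284],2.2],[[-2,55,-284],2.2],[[-2,55,-284],2.2]]' --grip 0.13

```text
clock: 26.25
position: [0.6071, -0.0388, 0.1498]
ee_rot: [-0.452, -0.544, -0.452, 0.544]
contact_force: [0.5, 0.6, -0.2]
width: 0.0749
```

```bash
python3 -c "
from h import *
go([.6072,-.037,.015],-10.4)
p=manip.get_image('scene');cv2.imwrite('pics/s11.png',cv2.resize(p['image'][150:350,200:500,::-1],None,fx=2.6,fy=2.6))
m=manip.regions_of(p,'praline_box')[0]['region'];print(np.argwhere(m).mean(0)[::-1], proj(p,[.6072,-.037,.036]))"
```

```text
toolx [-0. -0. -1.] yawcur -10.5 q6 0.01 shift [134.8  -0.2  -1.8] turn -0.1 clock 26.25
[423.3855042  228.15966387] (np.float64(315.15032150240256), np.float64(218.9734808751622))
```

View pics/s11.png

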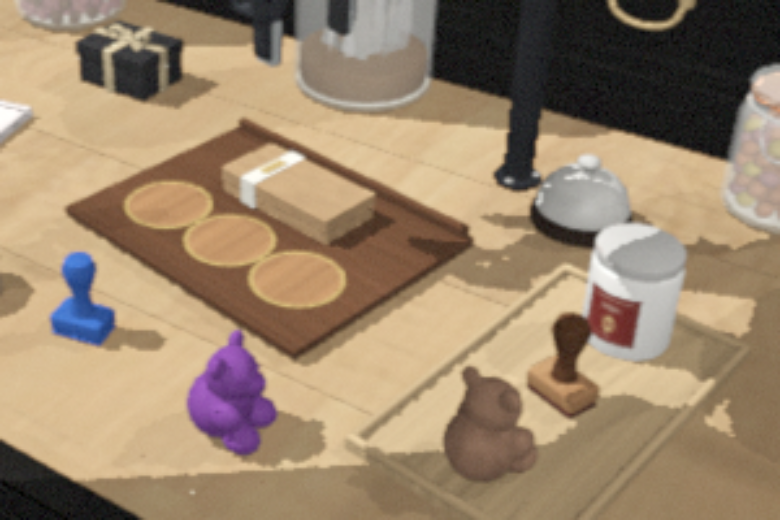

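Emit:
step_arm --targets '[[[30,0,-2],0],[[60,0,-2],0],[[90,0,-2],0],[[110,0,-2],0],[[124,0,-2],0],[[132,0,-2],0],[[136,0,-2],0],[[137,0,-2],0],[[137,0,-2],0],[[137,0,-2],0]]'

```text
clock: 27.35
position: [0.6084, -0.0356, 0.0138]
ee_rot: [0.453, 0.544, 0.452, -0.543]
contact_force: [0.4, 0.5, 0.6]
width: 0.0746
```

```bash
python3 -c "
from h import *
go([.6072,-.037,.013],-10.4);print(manip.get_state()['contact_force'])
p=manip.get_image('scene');cv2.imwrite('pics/s12.png',cv2.resize(p['image'][150:300,220:420,::-1],None,fx=4,fy=4))"
```

```text
toolx [ 0.002 -0.    -1.   ] yawcur -10.4 q6 0.01 shift [ 0.8 -1.   1.6] turn -0.0 clock 27.35
[0.4466434  0.47814475 0.5873988 ]
```

View pics/s12.png

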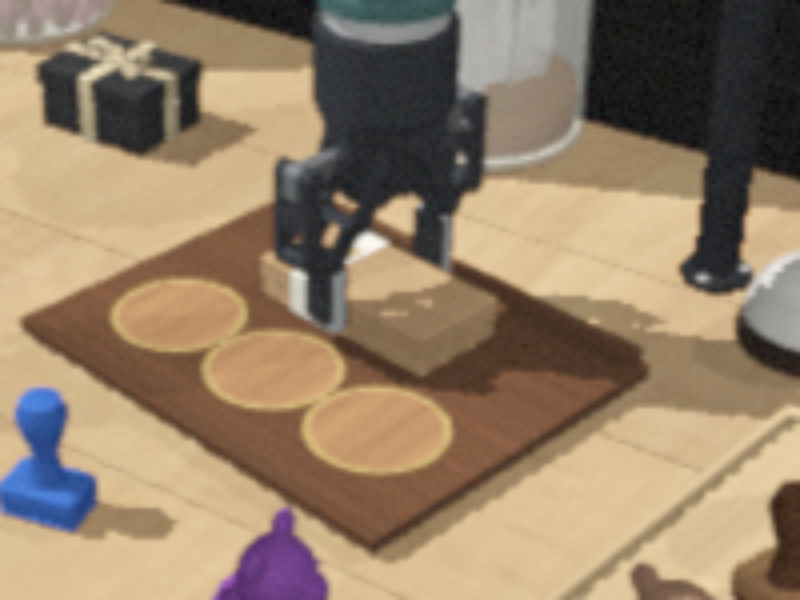

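Emit:
step_arm --targets '[[[3,0,0],0],[[5,0,0],0],[[5,0,0],0],[[5,0,0],0]]'

```text
clock: 27.8
position: [0.6077, -0.0355, 0.0079]
ee_rot: [-0.453, -0.543, -0.453, 0.543]
contact_force: [-0.4, 1.0, -0.4]
width: 0.074
```

Emit:
step_arm --targets '[[[0,0,0],0],[[0,0,0],0],[[0,0,0],0],[[0,0,0],0],[[0,0,0],0],[[0,0,0],0],[[0,0,0],0],[[0,0,0],0]]' --grip 1 --grip_force 40

```text
clock: 28.6
position: [0.6081, -0.0356, 0.0082]
ee_rot: [0.453, 0.543, 0.452, -0.543]
contact_force: [0.4, 0.3, 2.0]
width: 0.059
```

```bash
python3 -c "
from h import *
go([.6072,-.037,.15],-10.4);print(manip.get_state()['contact_force'])
p=manip.get_image('scene');cv2.imwrite('pics/s13.png',cv2.resize(p['image'][150:300,220:420,::-1],None,fx=4,fy=4))"
```

```text
toolx [ 0.001 -0.    -1.   ] yawcur -10.4 q6 0.01 shift [-141.8   -0.5    1.6] turn 0.0 clock 28.6
[0.44614706 0.25774953 1.97095316]
```

View pics/s13.png

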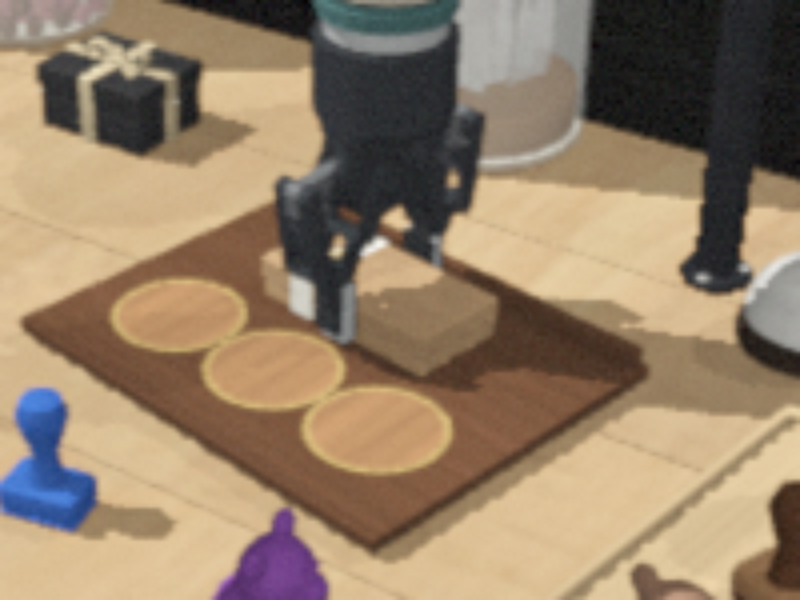

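Emit:
step_arm --targets '[[[-5,0,0],0],[[-15,0,0],0],[[-35,0,0],0],[[-60,0,0],0],[[-85,0,0],0],[[-100,0,0],0],[[-105,0,0],0],[[-105,0,0],0]]'

```text
clock: 29.45
position: [0.608, -0.0356, 0.1138]
ee_rot: [0.453, 0.544, 0.452, -0.543]
contact_force: [0.5, 0.3, -1.3]
width: 0.059
```

```bash
python3 -c "
from h import *
go([.5158,.318,.11],-77.7);print(manip.get_state()['contact_force'])
p=manip.get_image('scene');cv2.imwrite('pics/s14.png',cv2.resize(p['image'][130:330,220:500,::-1],None,fx=2.8,fy=2.8))"
```

```text
toolx [ 0.001 -0.    -1.   ] yawcur -10.4 q6 0.01 shift [   3.6 -154.5 -331.1] turn 67.3 clock 29.45
[ 0.47869624  0.34353444 -1.26536876]
```

View pics/s14.png

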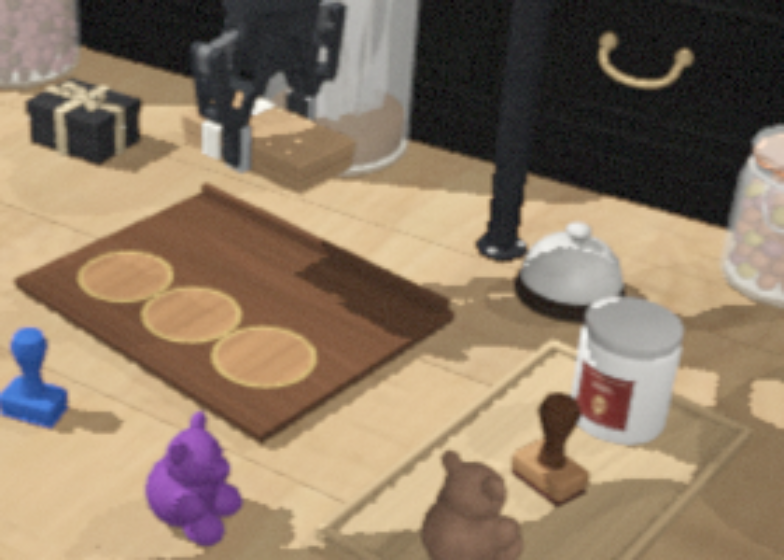

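Emit:
step_arm --targets '[[[0,-4,-9],1.5],[[0,-12,-27],5],[[0,-24,-52],10],[[0,-38,-82],16],[[0,-53,-114],23],[[0,-69,-147],30],[[0,-85,-181],37],[[0,-101,-216],44],[[0,-116,-248],51],[[0,-130,-278],57],[[0,-141,-303],62],[[0,-150,-321],65],[[0,-154,-331],67.3],[[0,-154,-331],67.3],[[0,-154,-331],67.3],[[0,-154,-331],67.3]]'

```text
clock: 31.1
position: [0.5159, 0.3169, 0.1124]
ee_rot: [-0.076, -0.703, -0.075, 0.703]
contact_force: [0.2, -0.4, -2.2]
width: 0.0592
```

```bash
python3 -c "
from h import *
go([.5158,.318,.004],-77.7);print(manip.get_state()['contact_force'])
p=manip.get_image('top');cv2.imwrite('pics/t15.png',p['image'][:,:,::-1])
p=manip.get_image('scene');cv2.imwrite('pics/s15.png',cv2.resize(p['image'][100:300,50:330,::-1],None,fx=2.8,fy=2.8))"
```

```text
toolx [-0.001 -0.001 -1.   ] yawcur -77.7 q6 1.79 shift [108.4  -1.2  -0.2] turn -0.0 clock 31.1
[ 0.15994227 -0.40235275 -2.24345053]
```

View pics/s15.png

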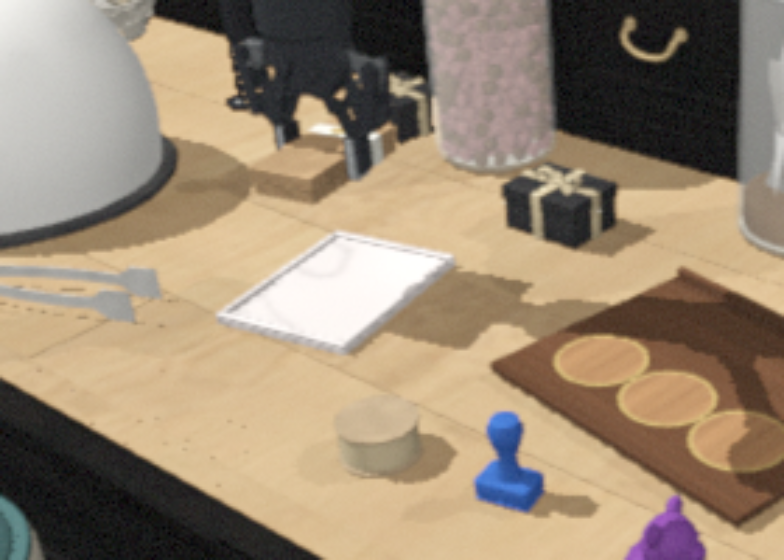

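View pics/t15.png

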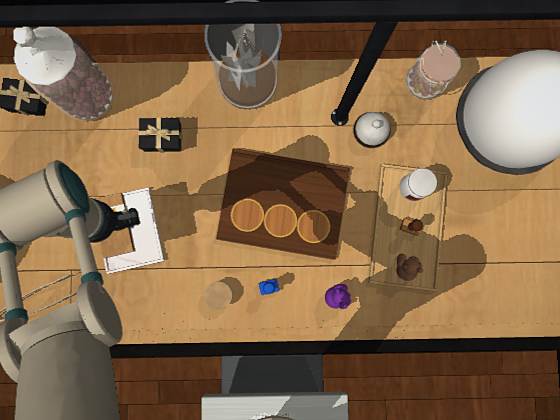

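Emit:
step_arm --targets '[[[15,-1,0],0],[[40,-1,0],0],[[65,-1,0],0],[[85,-1,0],0],[[98,-1,0],0],[[104,-1,0],0],[[107,-1,0],0],[[108.5,-1,0],0],[[108.5,-1,0],0],[[108.5,-1,0],0]]'

```text
clock: 32.2
position: [0.5164, 0.3191, 0.0053]
ee_rot: [0.076, 0.704, 0.076, -0.702]
contact_force: [-0.8, -0.1, -2.0]
width: 0.0592
```

```bash
python3 -c "
from h import *
go([.5158,.318,.002],-77.7);print(manip.get_state()['contact_force'])
p=manip.get_image('scene');cv2.imwrite('pics/s16.png',cv2.resize(p['image'][150:250,100:240,::-1],None,fx=5.5,fy=5.5))"
```

```text
toolx [ 0.001  0.001 -1.   ] yawcur -77.7 q6 1.79 shift [3.3 1.  0.9] turn 0.0 clock 32.2
[-0.78669137 -0.06832118 -2.04888481]
```

View pics/s16.png

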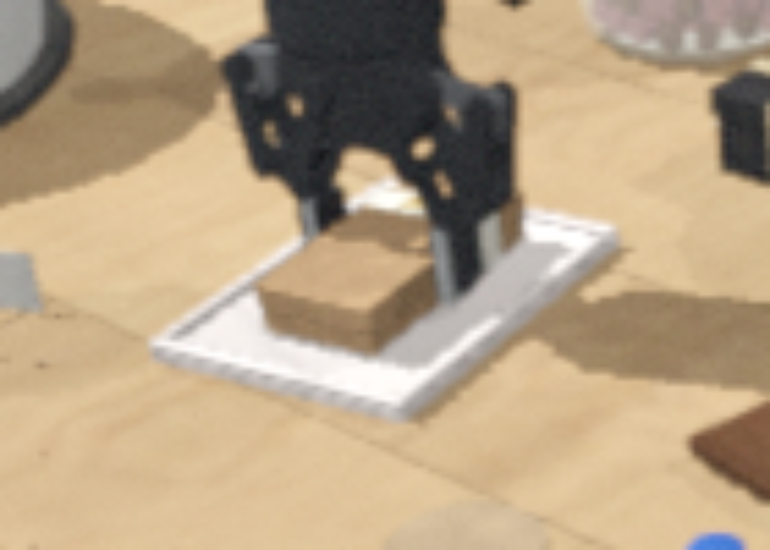

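Emit:
step_arm --targets '[[[1,0,0],0],[[2,0,0],0],[[3,0,0],0],[[3.3,0,0],0],[[3.3,0,0],0],[[3.3,0,0],0]]'

```text
clock: 32.85
position: [0.516, 0.3189, 0.0022]
ee_rot: [0.076, 0.703, 0.076, -0.703]
contact_force: [-1.1, -0.4, 5.0]
width: 0.0593
```

Contact; release (partial) and lift.

Emit:
step_arm --targets '[[[0,0,0],0],[[0,0,0],0],[[0,0,0],0],[[0,0,0],0],[[0,0,0],0],[[-5,0,0],0],[[-20,0,0],0],[[-50,0,0],0],[[-90,0,0],0],[[-130,0,0],0],[[-150,0,0],0],[[-150,0,0],0],[[-150,0,0],0]]' --grip 0.05

```text
clock: 34.15
position: [0.5156, 0.3187, 0.1513]
ee_rot: [0.076, 0.703, 0.076, -0.703]
contact_force: [-0.2, 0.3, -0.9]
width: 0.0811
```

```bash
python3 -c "
from h import *
go([.513,-.311,.15],-8.2)
p=manip.get_image('scene');cv2.imwrite('pics/s17.png',cv2.resize(p['image'][150:250,100:240,::-1],None,fx=5.5,fy=5.5))"
```

```text
toolx [ 0.  0. -1.] yawcur -77.7 q6 1.79 shift [  1.2 614.7 136.7] turn -69.5 clock 34.15
```

View pics/s17.png

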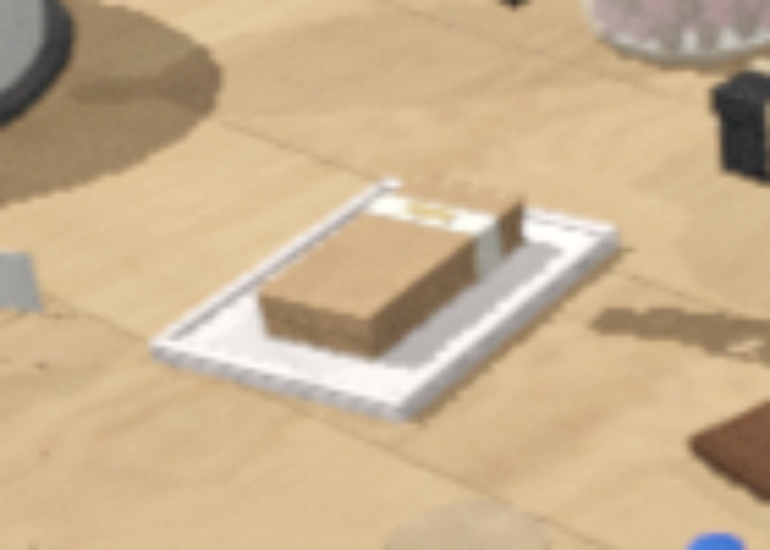

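Emit:
step_arm --targets '[[[0,615,137],-69.5],[[0,615,137],-69.5],[[0,615,137],-69.5],[[0,615,137],-69.5],[[0,615,137],-69.5],[[0,615,137],-69.5],[[0,615,137],-69.5],[[0,615,137],-69.5],[[0,615,137],-69.5],[[0,615,137],-69.5],[[0,615,137],-69.5],[[0,615,137],-69.5],[[0,615,137],-69.5],[[0,615,137],-69.5],[[0,615,137],-69.5],[[0,615,137],-69.5],[[0,615,137],-69.5],[[0,615,137],-69.5],[[0,615,137],-69.5]]' --grip 0.45

```text
clock: 36.1
position: [0.5133, -0.3098, 0.1514]
ee_rot: [0.463, 0.534, 0.463, -0.534]
contact_force: [-0.6, 0.0, 0.3]
width: 0.0466
```

```bash
python3 -c "
from h import *
go([.513,-.311,.039],-8.2)
p=manip.get_image('top');cv2.imwrite('pics/t18.png',cv2.resize(p['image'][180:280,85:175,::-1],None,fx=6,fy=6))
for d in manip.regions_of(p,'praline_box')[:2]:
    m=d['region'].astype(np.uint8); c=max(cv2.findContours(m,0,1)[0],key=cv2.contourArea)[:,0]
    print(d['confidence'],cv2.minAreaRect(np.array([w(p,u,v,.03)[:2]*1000 for u,v in c]).astype(np.float32)))
p=manip.get_image('scene');cv2.imwrite('pics/s18.png',cv2.resize(p['image'][150:350,200:500,::-1],None,fx=2.6,fy=2.6))"
```

```text
toolx [ 0.  0. -1.] yawcur -8.1 q6 -0.52 shift [ 1.124e+02 -1.000e-01  1.200e+00] turn 0.1 clock 36.1
0.83 ((517.628173828125, 313.76605224609375), (120.30418395996094, 64.91609954833984), 12.847040176391602)
0.2 ((514.6799926757812, 312.54644775390625), (167.63169860839844, 129.014892578125), 11.344888687133789)
```

View pics/s18.png

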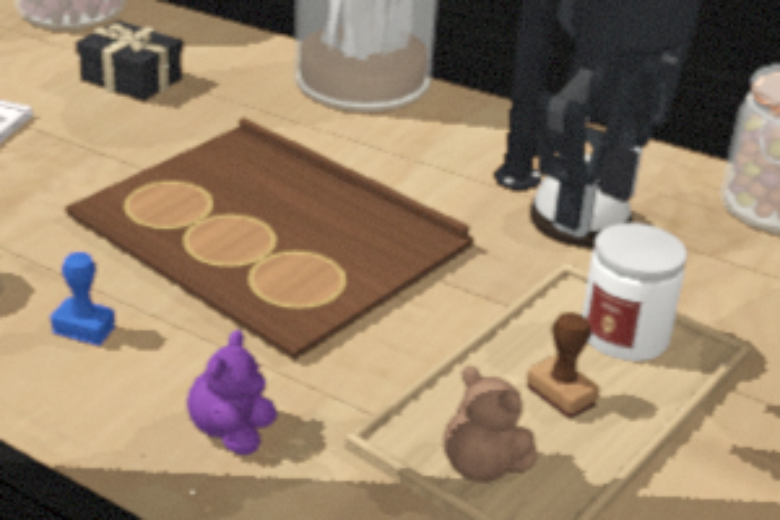

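View pics/t18.png

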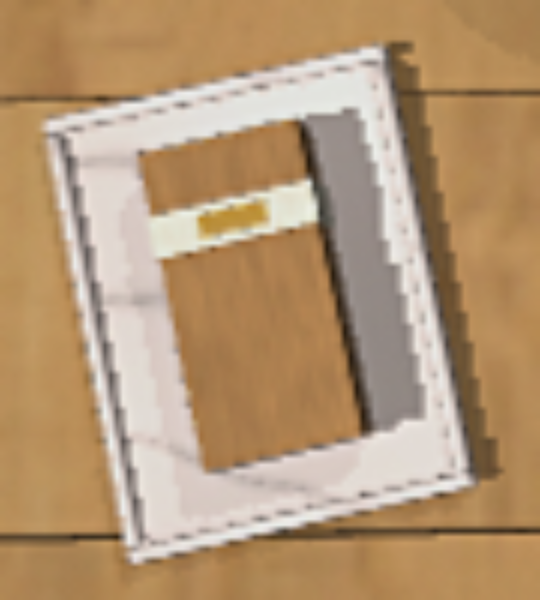

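Emit:
step_arm --targets '[[[30,0,1],0],[[60,0,1],0],[[85,0,1],0],[[105,0,1],0],[[112,0,1],0],[[112,0,1],0],[[112,0,1],0],[[112,0,1],0]]'

```text
clock: 37.05
position: [0.5138, -0.3129, 0.0406]
ee_rot: [0.464, 0.535, 0.462, -0.534]
contact_force: [0.5, 0.5, 0.3]
width: 0.047
```

Emit:
step_arm --targets '[[[0,0,0],0],[[0,0,0],0],[[0,0,0],0],[[0,0,0],0],[[0,0,0],0],[[0,0,0],0],[[0,0,0],0],[[0,0,0],0]]' --grip 1 --grip_force 25

```text
clock: 37.85
position: [0.5132, -0.3125, 0.0402]
ee_rot: [0.463, 0.535, 0.463, -0.534]
contact_force: [0.0, 0.2, 6.2]
width: 0.0219
```

```bash
python3 -c "
from h import *
go([.5309,-.0224,.15],-10.7)"
```

```text
toolx [ 0.001 -0.001 -1.   ] yawcur -8.2 q6 -0.52 shift [-110.   -23.7 -289.6] turn 2.5 clock 37.85
```

Emit:
step_arm --targets '[[[-8,0,0],0],[[-25,0,0],0],[[-50,0,0],0],[[-80,0,0],0],[[-105,0,-2],0],[[-110,-1,-10],0],[[-110,-2,-28],0.3],[[-110,-4,-54],0.5],[[-110,-7,-86],0.8],[[-110,-10,-122],1],[[-110,-13,-158],1.3],[[-110,-16,-194],1.6],[[-110,-19,-226],2],[[-110,-21,-254],2.2],[[-110,-23,-276],2.4],[[-110,-24,-290],2.5],[[-110,-24,-290],2.5],[[-110,-24,-290],2.5],[[-110,-24,-290],2.5]]'

```text
clock: 39.75
position: [0.5305, -0.0227, 0.149]
ee_rot: [-0.451, -0.544, -0.451, 0.545]
contact_force: [-0.0, 0.4, -0.5]
width: 0.0222
```

```bash
python3 -c "
from h import *
go([.5309,-.0224,.047],-10.7)
p=manip.get_image('scene');cv2.imwrite('pics/s19.png',cv2.resize(p['image'][150:350,200:500,::-1],None,fx=2.6,fy=2.6))"
```

```text
toolx [-0. -0. -1.] yawcur -10.7 q6 0.01 shift [102.    0.4  -0.5] turn -0.0 clock 39.75
```

View pics/s19.png

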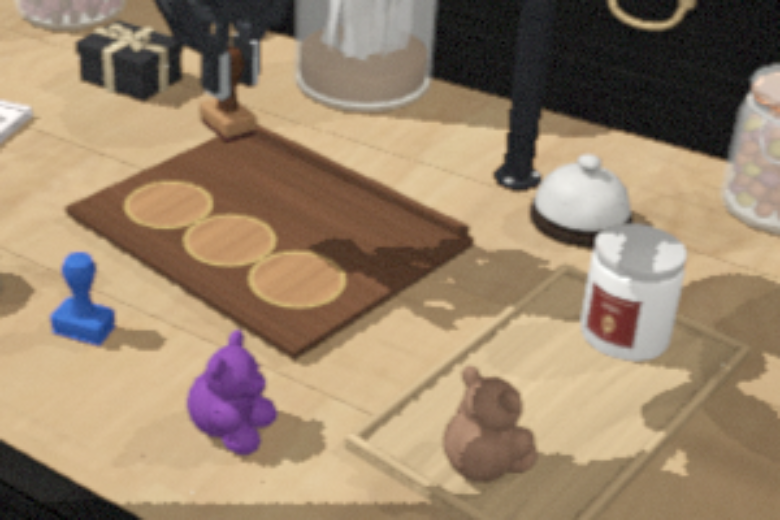

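Emit:
step_arm --targets '[[[15,0,0],0],[[40,0,0],0],[[65,0,0],0],[[83,0,0],0],[[94,0,0],0],[[100,0,0],0],[[102,0,0],0],[[102,0,0],0],[[102,0,0],0]]'

```text
clock: 40.7
position: [0.5312, -0.0219, 0.048]
ee_rot: [0.452, 0.545, 0.451, -0.544]
contact_force: [0.8, -1.0, -0.6]
width: 0.0221
```

Emit:
step_arm --targets '[[[1,0,0],0],[[2,0,0],0],[[2,0,0],0],[[2,0,0],0]]'

```text
clock: 41.1
position: [0.531, -0.0218, 0.0462]
ee_rot: [0.452, 0.545, 0.451, -0.544]
contact_force: [-0.9, 0.9, 6.5]
width: 0.0221
```

Emit:
step_arm --targets '[[[0,0,0],0],[[0,0,0],0],[[0,0,0],0],[[0,0,0],0],[[0,0,0],0],[[-10,0,0],0],[[-30,0,0],0],[[-60,0,0],0],[[-90,0,0],0],[[-105,0,0],0],[[-105,0,0],0],[[-105,0,0],0]]' --grip 0.2

```text
clock: 42.3
position: [0.5303, -0.0217, 0.1504]
ee_rot: [0.451, 0.545, 0.451, -0.544]
contact_force: [-0.2, 0.8, 0.1]
width: 0.068
```

```bash
python3 -c "
from h import *
go([.4241,-.298,.15],-8.2)"
```

```text
toolx [ 0.  0. -1.] yawcur -10.7 q6 0.01 shift [  0.3 -53.1 291.2] turn -2.5 clock 42.3
```

Emit:
step_arm --targets '[[[0,-53,291],-2.5],[[0,-53,291],-2.5],[[0,-53,291],-2.5],[[0,-53,291],-2.5],[[0,-53,291],-2.5],[[0,-53,291],-2.5],[[0,-53,291],-2.5],[[0,-53,291],-2.5],[[0,-53,291],-2.5],[[0,-53,291],-2.5],[[0,-53,291],-2.5]]' --grip 0

```text
clock: 43.4
position: [0.4248, -0.2965, 0.15]
ee_rot: [0.463, 0.534, 0.464, -0.534]
contact_force: [0.6, -0.2, 0.1]
width: 0.0855
```

```bash
python3 -c "
from h import *
go([.4241,-.298,.037],-8.2)
p=manip.get_image('scene');cv2.imwrite('pics/s20.png',cv2.resize(p['image'][150:350,200:500,::-1],None,fx=2.6,fy=2.6))"
```

```text
toolx [-0.     0.001 -1.   ] yawcur -8.1 q6 -0.6 shift [113.   -0.5   1.6] turn 0.1 clock 43.4
```

View pics/s20.png

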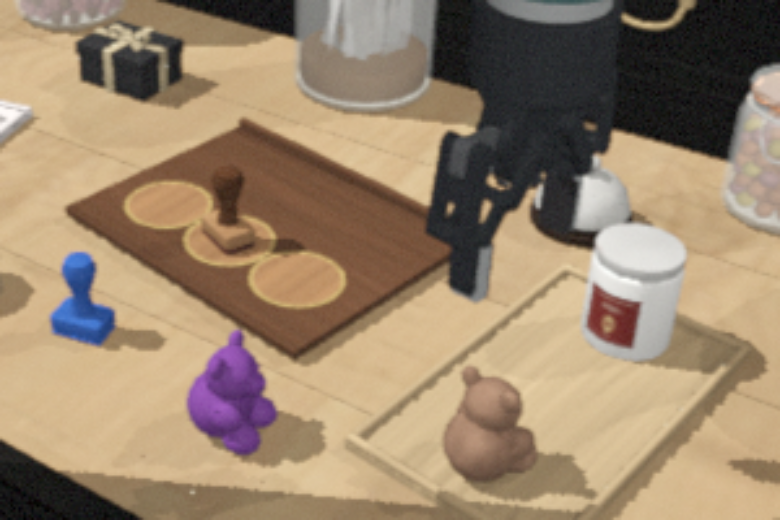

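Emit:
step_arm --targets '[[[30,0,1],0],[[60,0,1],0],[[85,0,1],0],[[105,0,1],0],[[114,0,1],0],[[114,0,1],0],[[114,0,1],0],[[114,0,1],0]]'

```text
clock: 44.25
position: [0.4251, -0.2995, 0.0373]
ee_rot: [0.464, 0.535, 0.462, -0.534]
contact_force: [-0.1, 0.5, -0.1]
width: 0.0852
```

Emit:
step_arm --targets '[[[0,0,0],0],[[0,0,0],0],[[0,0,0],0],[[0,0,0],0],[[0,0,0],0],[[0,0,0],0],[[0,0,0],0],[[0,0,0],0],[[0,0,0],0]]' --grip 1 --grip_force 25

```text
clock: 45.15
position: [0.4246, -0.2992, 0.0372]
ee_rot: [0.463, 0.535, 0.463, -0.534]
contact_force: [-0.3, 0.9, 6.2]
width: 0.0489
```

```bash
python3 -c "
from h import *
go([.5446,.0507,.15],-10.7)"
```

```text
toolx [ 0.001 -0.001 -1.   ] yawcur -8.2 q6 -0.6 shift [-113.    69.  -363.4] turn 2.5 clock 45.15
```

Emit:
step_arm --targets '[[[-8,0,0],0],[[-25,0,0],0],[[-50,0,0],0],[[-80,0,0],0],[[-105,0,0],0],[[-113,2,-11],0],[[-113,6,-32],0.3],[[-113,12,-62],0.5],[[-113,18,-97],0.8],[[-113,25,-134],1],[[-113,33,-172],1.3],[[-113,40,-210],1.6],[[-113,47,-248],1.9],[[-113,54,-284],2.2],[[-113,60,-316],2.4],[[-113,65,-342],2.5],[[-113,69,-363],2.5],[[-113,69,-363],2.5],[[-113,69,-363],2.5],[[-113,69,-363],2.5]]'

```text
clock: 47.15
position: [0.5435, 0.0501, 0.1487]
ee_rot: [-0.451, -0.544, -0.451, 0.545]
contact_force: [0.8, 0.5, -0.5]
width: 0.0491
```

```bash
python3 -c "
from h import *
go([.5446,.0507,.044],-10.7)"
```

```text
toolx [-0.001 -0.    -1.   ] yawcur -10.7 q6 0.15 shift [104.7   1.2  -0.8] turn -0.0 clock 47.15
```

Emit:
step_arm --targets '[[[15,0,0],0],[[40,0,0],0],[[65,0,0],0],[[85,0,0],0],[[96,0,0],0],[[102,0,0],0],[[104.5,0,0],0],[[104.5,0,0],0],[[104.5,0,0],0]]'

```text
clock: 48.05
position: [0.545, 0.0505, 0.0455]
ee_rot: [0.452, 0.545, 0.451, -0.544]
contact_force: [-0.0, 1.0, -0.2]
width: 0.0485
```

```bash
python3 -c "
from h import *
go([.5446,.0507,.0432],-10.7);print(manip.get_state()['contact_force'])"
```

```text
toolx [ 0.002  0.    -1.   ] yawcur -10.7 q6 0.15 shift [ 2.3 -0.5 -0.1] turn -0.0 clock 48.05
[-0.03413717  0.98471614 -0.22939923]
```

Emit:
step_arm --targets '[[[1,0,0],0],[[2,0,0],0],[[2.3,0,0],0],[[2.3,0,0],0],[[2.3,0,0],0]]'

```text
clock: 48.55
position: [0.5448, 0.0505, 0.0432]
ee_rot: [0.452, 0.545, 0.451, -0.544]
contact_force: [-1.0, -1.3, 5.1]
width: 0.0486
```

Emit:
step_arm --targets '[[[0,0,0],0],[[0,0,0],0],[[0,0,0],0],[[0,0,0],0],[[0,0,0],0],[[0,0,0],0],[[-10,0,0],0],[[-30,0,0],0],[[-60,0,0],0],[[-90,0,0],0],[[-105,0,0],0],[[-105,0,0],0],[[-105,0,0],0]]' --grip 0

```text
clock: 49.85
position: [0.5441, 0.0506, 0.1476]
ee_rot: [0.451, 0.545, 0.451, -0.544]
contact_force: [-0.6, 0.1, -0.3]
width: 0.0854
```

```bash
python3 -c "
from h import *
go([.6023,-.3233,.15],-8.2)"
```

```text
toolx [ 0.  0. -1.] yawcur -10.7 q6 0.15 shift [ -2.4 126.6 356.6] turn -2.5 clock 49.85
```

Emit:
step_arm --targets '[[[-2,127,357],-2.5],[[-2,127,357],-2.5],[[-2,127,357],-2.5],[[-2,127,357],-2.5],[[-2,127,357],-2.5],[[-2,127,357],-2.5],[[-2,127,357],-2.5],[[-2,127,357],-2.5],[[-2,127,357],-2.5],[[-2,127,357],-2.5],[[-2,127,357],-2.5],[[-2,127,357],-2.5],[[-2,127,357],-2.5]]'

```text
clock: 51.15
position: [0.6029, -0.3224, 0.1495]
ee_rot: [0.463, 0.534, 0.463, -0.534]
contact_force: [-0.4, 1.2, -0.1]
width: 0.0857
```

```bash
python3 -c "
from h import *
go([.6023,-.3233,.041],-8.2)
p=manip.get_image('scene');cv2.imwrite('pics/s21.png',cv2.resize(p['image'][150:350,200:500,::-1],None,fx=2.6,fy=2.6))"
```

```text
toolx [-0.  0. -1.] yawcur -8.1 q6 -0.45 shift [108.5  -0.4   1. ] turn 0.1 clock 51.15
```

View pics/s21.png

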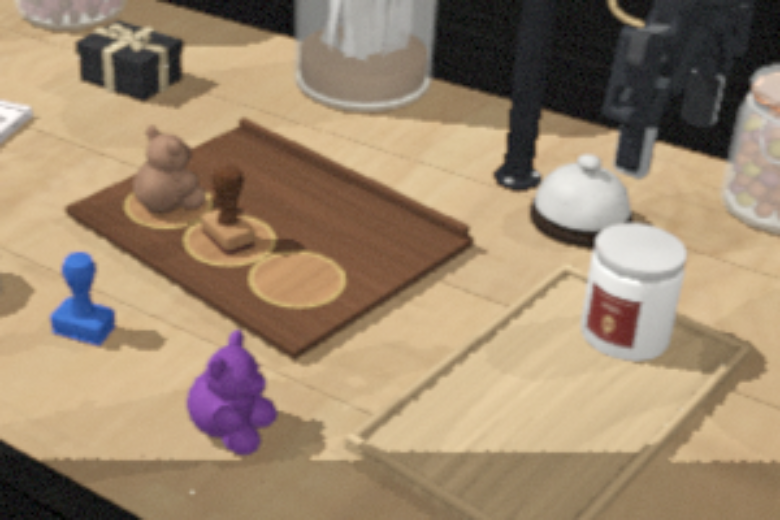

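Bear and stamp are back on their marks. Now the jar.

Emit:
step_arm --targets '[[[30,0,0],0],[[60,0,0],0],[[85,0,0],0],[[105,0,0],0],[[109,0,0],0],[[109,0,0],0],[[109,0,0],0],[[109,0,0],0]]'

```text
clock: 52.0
position: [0.6038, -0.3243, 0.0421]
ee_rot: [0.464, 0.535, 0.462, -0.534]
contact_force: [0.1, 0.2, -0.1]
width: 0.0851
```

Emit:
step_arm --targets '[[[0,0,0],0],[[0,0,0],0],[[0,0,0],0],[[0,0,0],0],[[0,0,0],0],[[0,0,0],0],[[0,0,0],0],[[0,0,0],0]]' --grip 1 --grip_force 30

```text
clock: 52.8
position: [0.6032, -0.3241, 0.0415]
ee_rot: [0.463, 0.535, 0.462, -0.534]
contact_force: [-0.7, 0.2, 5.5]
width: 0.061
```

```bash
python3 -c "
from h import *
go([.517,-.0955,.15],-10.7)"
```

```text
toolx [ 0.001 -0.001 -1.   ] yawcur -8.2 q6 -0.45 shift [-108.8 -117.8 -213.9] turn 2.5 clock 52.8
```

Emit:
step_arm --targets '[[[-8,0,0],0],[[-25,0,0],0],[[-50,0,0],0],[[-80,0,0],0],[[-103,0,0],0],[[-109,-4,-8],0],[[-109,-13,-24],0.3],[[-109,-26,-47],0.6],[[-109,-42,-75],1],[[-109,-58,-104],1.3],[[-109,-74,-133],1.6],[[-109,-89,-160],2],[[-109,-102,-183],2.3],[[-109,-112,-201],2.5],[[-109,-118,-212],2.5],[[-109,-118,-212],2.5],[[-109,-118,-212],2.5],[[-109,-118,-212],2.5]]'

```text
clock: 54.6
position: [0.5169, -0.0981, 0.1493]
ee_rot: [0.451, 0.545, 0.451, -0.545]
contact_force: [0.5, -0.3, -1.4]
width: 0.0614
```

```bash
python3 -c "
from h import *
go([.517,-.0975,.0475],-10.7)"
```

```text
toolx [ 0.    -0.001 -1.   ] yawcur -10.7 q6 -0.13 shift [101.8  -0.   -0.6] turn -0.0 clock 54.6
```

Emit:
step_arm --targets '[[[15,0,0],0],[[40,0,0],0],[[65,0,0],0],[[83,0,0],0],[[94,0,0],0],[[99,0,0],0],[[101,0,0],0],[[101,0,0],0],[[101,0,0],0]]'

```text
clock: 55.5
position: [0.517, -0.0974, 0.0492]
ee_rot: [0.452, 0.545, 0.451, -0.544]
contact_force: [-0.6, 0.1, -1.7]
width: 0.0613
```

```bash
python3 -c "
from h import *
go([.517,-.0975,.0475],-10.7);print(manip.get_state()['contact_force'])"
```

```text
toolx [ 0.002 -0.    -1.   ] yawcur -10.7 q6 -0.13 shift [ 1.7 -0.   0.1] turn 0.0 clock 55.5
[-0.59337183  0.1119764  -1.73060752]
```

Emit:
step_arm --targets '[[[1,0,0],0],[[1.8,0,0],0],[[1.8,0,0],0],[[1.8,0,0],0]]'

```text
clock: 55.9
position: [0.5168, -0.0972, 0.0474]
ee_rot: [0.452, 0.545, 0.451, -0.544]
contact_force: [-1.0, -0.4, 5.7]
width: 0.0616
```

Emit:
step_arm --targets '[[[0,0,0],0],[[0,0,0],0],[[0,0,0],0],[[0,0,0],0],[[0,0,0],0],[[0,0,0],0],[[-10,0,0],0],[[-30,0,0],0],[[-60,0,0],0],[[-90,0,0],0],[[-120,0,0],0],[[-150,0,0],0],[[-150,0,0],0],[[-150,0,0],0]]' --grip 0

```text
clock: 57.3
position: [0.5164, -0.0972, 0.1976]
ee_rot: [0.452, 0.545, 0.451, -0.544]
contact_force: [0.6, 0.8, -0.3]
width: 0.0855
```

```bash
python3 -c "
from h import *
go([.45,-.35,.2],-10.7)"
```

```text
toolx [ 0.002 -0.001 -1.   ] yawcur -10.7 q6 -0.13 shift [ -2.4 -18.3 260.8] turn 0.0 clock 57.3
```

Move the arm aside for a clear top view.

Emit:
step_arm --targets '[[[0,-18,261],0],[[0,-18,261],0],[[0,-18,261],0],[[0,-18,261],0],[[0,-18,261],0],[[0,-18,261],0],[[0,-18,261],0],[[0,-18,261],0],[[0,-18,261],0],[[0,-18,261],0],[[0,-18,261],0],[[0,-18,261],0]]'

```text
clock: 58.5
position: [0.4505, -0.3495, 0.1968]
ee_rot: [0.452, 0.544, 0.451, -0.544]
contact_force: [-1.1, 0.2, 0.7]
width: 0.0854
```

```bash
python3 -c "
from h import *
p=manip.get_image('top');a=p['image'][:,:,::-1];b=np.load('pics/top.npy')[:,:,::-1]
f=lambda i:cv2.resize(i[140:265,200:360],None,fx=2.5,fy=2.5,interpolation=2)
cv2.imwrite('pics/t22.png',np.hstack([f(b),f(a)]))
for t in['jar','bear','stamp','spool','bell','gift_box','praline_box']:print(t,[(np.round(d['xyz'],3),d['confidence']) for d in manip.search_frame(p,t)])
p=manip.get_image('scene');cv2.imwrite('pics/s22.png',p['image'][:,:,::-1])"
```

```text
jar [(array([ 0.516, -0.086,  0.089]), 0.84)]
bear [(array([ 0.365, -0.138,  0.047]), 0.97), (array([0.544, 0.051, 0.061]), 0.61)]
stamp [(array([ 0.528, -0.016,  0.029]), 0.55), (array([0.388, 0.008, 0.019]), 0.48), (array([0.372, 0.12 , 0.028]), 0.21)]
spool [(array([0.372, 0.118, 0.03 ]), 0.78)]
bell [(array([ 0.731, -0.232,  0.038]), 0.9)]
gift_box [(array([0.726, 0.242, 0.044]), 0.58)]
praline_box [(array([0.517, 0.317, 0.032]), 0.65), (array([ 0.732, -0.227,  0.04 ]), 0.34)]
```

View pics/t22.png

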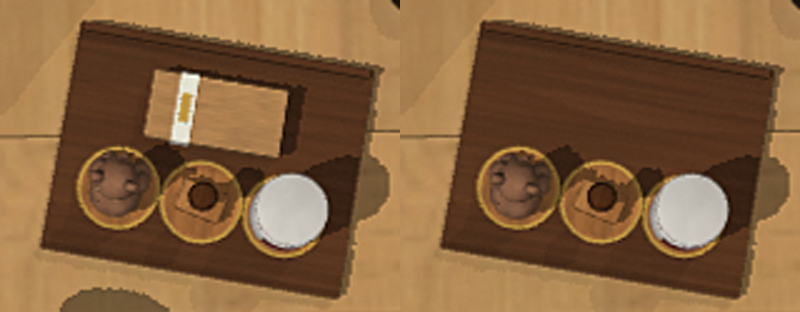

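View pics/s22.png

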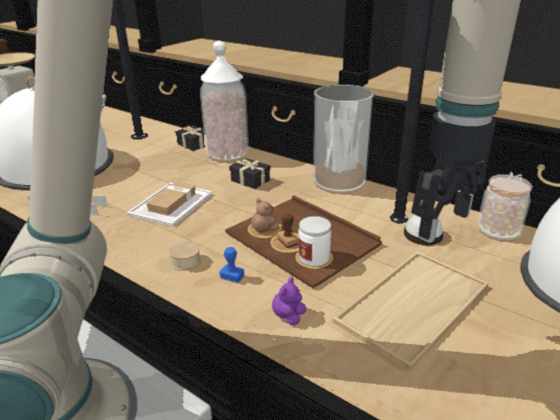

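The before and after views match within about 1 px (2 mm). Box, trays and bystanders are in place, so I'm handing it in.

```bash
python3 -c "
from rig import manip
print(manip.sign_off())"
```

```text
the job is handed in; nothing more can be done
None
```

The job is done and handed in about 58.6 s in, well under the 141 s limit. `sign_off` gives no verdict, so whether it passed rests on my own checks.

- **Side tray:** I stood the jar, bear and stamp upright in the side tray and let go of each. The scene image before I took the box showed all three upright.
- **Box:** I then took the praline box across its width and laid it flat and lengthwise in the sales tray. By eye and by network, its centre is about 2 mm from the tray centre, and its long side is within about 1° of the tray's.
- **Back on the marks:** I put the stamp, bear and jar back on their own marks. The final top image matches the start image to about 1 px, roughly 2 mm, with all three upright.
- **Bystanders and look-alikes:** The final networks put the spool, bell and gift box within about 4 mm of their start positions, which is measurement noise. I did not touch the blue stamp or the purple bear.
- **Robot:** At hand-in the gripper was open, about 0.2 m above the counter and clear of everything.

**Disagreement:** The networks' positions for the jar and stamp differed by 4–5 mm along y between start and end. The pixel comparison of the images did not show that shift, and it is near the networks' 4 mm accuracy. No check failed.

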